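# Mark a housing on the spring-return slide

### The job

Get the square aluminium housing marked on its closed end: turn it over and stand it mouth-down on the marking station's rubber pad, square with the pad and not overhanging it, and let go while the slide is still all the way out. Then push the slide by its upright front plate fully home under the hood, without touching the housing, pause there for a moment, and let the slide spring all the way out again with the housing still standing on its pad. Leave the spray can, the steel bush and the coil spring standing where they are.

Things in the scene. Friction and masses are not known exactly. Their poses are not given: they have to be found in the camera images.
- housing: Loose aluminium cup-like housing, 0.3 to 0.6 kg, 60 x 60 mm square outside, 80 mm tall, with a round blind bore 46 mm across, 65 mm deep, opening at its +z end (mouth); other end closed. Starts mouth-up on the bench, any yaw. Origin: centre of the closed end's outer face; z towards the mouth, x and y normal to the flat sides. Stable lying on a side.
- station: Marking station, fixed to the bench. Its +x is the way the slide is pushed home (roughly world +y). Origin on the bench; base plate 140 mm wide, 12 thick, x = -135 to 175 mm. Grey hood at x = 60 to 170 mm, 140 wide, roof underside 134 and top 150 mm above the bench, marking head on it to 198 mm; open towards -x, 116 mm between its walls.
- pad (a point): Centre of the top of the slide's black rubber pad, 80 x 80 mm, 32 mm above the bench, axes parallel to the station's; moves with the slide. Slide out: at station x = -20 mm, 80 mm short of the hood's mouth; slide home: 30 mm inside the hood.
- push_plate (a point): Point on the outer (-x) face of the slide's upright steel push plate, 45 mm above the bench, on the centre line. The plate is 80 mm wide, 10 mm thick, its top 72 mm above the bench; this face lies 85 mm from the pad's centre towards station -x. It moves with the slide.
- shuttle (a joint): Slide travel in m: 0 = all the way out (rest; spring and damper bring it back), 0.110 = fully home against its stop. The spring takes about 3 N at the start and 9 N at the end, plus damping of 4 N at 0.1 m/s.
- can: Bystander: spray can standing upright, 66 mm across, 160 mm tall. Origin: centre of its underside, z up.
- bush: Bystander: plain steel bush (tube) standing on end, 64 mm outside diameter, 75 mm tall. Origin: centre of its underside, z up.
- spring: Bystander: dark rust-brown coil spring standing on end, 68 mm across, 91 mm tall. Origin: centre of its underside, z up.

How it is judged:
By the outcome, as a careful person would: the job done as asked, in the order asked, and still so for the second after the job is handed in, with the robot touching nothing.
It also fails if it takes over 67 s, if anything falls off the work surface, if the arm or the gripper's body presses on something with over 40 N, if the wrist force passes 120 N, or if a joint passes its speed limit or range.

### The arm

A 6-joint arm with a two-finger parallel gripper is mounted at the origin on the work surface. World frame = base frame: x ahead of the robot, y to its left, z up, the work surface at z = 0. Lengths are in m, angles in rad, forces in N, time in s.
With the tool pointing down it reaches from about 0.35 to 0.775 m from the base axis. Payload 5.5 kg.
Tool frame: the origin (TCP) lies midway between the tips of the shut fingers; the grasp point (between the pads) lies 19 mm behind it; z points along the fingers, y is the line along which they close (so a half turn about z gives the same grasp; the last joint's range is limited). The gripper opens to 85 mm and grips with 20 to 120 N. Pads are 22 mm wide; open, the fingers measure 114 mm over their backs; the gripper's body (76 mm by 85 mm) begins 54 mm behind the grasp point. The pads swing forward as they close: fully open they stand 13 mm farther back than shut.
Start: joints at [1.042, 0.313, 0.046, 1.304, 0, 1.431], TCP at [0.218, 0.532, 0.205] pointing down, gripper open.
Joint ranges: [-2.76, 2.76], [-0.86, 1.69], [-1.03, 1.26], [-2.2, 2.34], [-1.47, 1.5], [-3.14, 3.14]. Speed limits (rad/s): [2.57, 2.57, 3.14, 3.14, 3.14, 3.14].

### API

Orientations are given as a unit quaternion [w, x, y, z].
In Python, from workcell import get_state, read_camera, camera_info, hand_in, recognise gives the robot as it stands.
- The arm moves only by the tool arm_command, never from a script. Its argument "moves" is one flat list of numbers, 7 for each row, row after row: the opening, from -1 (shut) to 1 (fully open), then the shift along the tool's x, y, z in mm, then the turn, a rotation vector about the tool's x, y, z in rad. A call has 1 to 8 rows; each row shifts and turns the commanded pose from where the row before left it, along the tool's axes as they then stand; what a row does not reach is not made up. A row lasts 1/8 s, in which the tool goes at most 62.5 mm and 10.7 degrees, less where a joint would pass 70% of its speed; a pose out of reach is approached as far as the arm can. A call with a gripper value outside its range is refused whole. The fingers move at their own pace and stop on an object; "newtons" is the grip in N (left out, the last holds). Time passes only in rows, so rows that do not move let the fingers close. It gives the time, the measured TCP pose, the force, the opening and the grip force at its end, in the units of the state.
- get_state(): the state, without advancing time (a new reading comes with each control period).
- read_camera(name): name is "scene" or "side" or "wrist"; returns (picture, depth): 480x640x3 uint8, blue, green, red; 480x640 float32, m along the optical axis (not along the pixel's ray), 0 where there is no reading.
- camera_info(name): a dict with "fovy" (degrees; the focal length in pixels is half the picture's height over the tangent of half this angle, whatever the lens; pixels are square), "cx", "cy" (the principal point, pixels), "eye" and "orientation" of the camera in the world; the wrist camera has in their place "tool_from_camera" (4x4, takes a point from camera to tool coordinates, whose origin is the TCP and whose axes are the flange's). Camera axes: x right, y down, z forward; pixel columns grow to the right and rows downward; lengths in m; the calibration is good to about 2 mm. A picture is of the moment at which its call begins: read the wrist's pose just before it. camera_info takes no time and is no camera call.
- hand_in(): hands the job in; it is judged then, once.
Trained networks look in the newest picture that a camera, given by its name, has taken for a name from the list of things; names that differ only in an ending like _2 or _b are one class to them, and where a whole thing is asked for, a point or a joint stands for the part that bears it (a point fixed in the world has none). Each returns a list of dicts, best first, with "confidence" (0 to 1); they miss things now and then, are a little off and sometimes report something else, mostly with a low value. They report only what shows in the picture. A call takes as long as a camera call.
- recognise(camera, label): "point" ([column, row] in pixels, amid what is visible of it).
The state is a dict: "clock": time; "joint_pos": joint angles; "qvel": joint speeds; "tau": joint torques, N m; "tcp_pos": TCP position; "orientation": TCP orientation; "wrist_force": force on the tool from outside, world axes, zero at the start; "ft_torque": the same for the moment, N m; "finger_gap": finger opening in m; "grip_force": force on a finger pad.
Only numpy, scipy, OpenCV 4.12 (cv2) and the standard library are available. Lean on these libraries where they do the work, as an engineer would, in place of code of your own. Each camera call takes 0.05 s, during which the arm holds its last target. There are 200 camera calls.

## Working session

There is one attempt and no reset: what is moved stays moved. The work goes in short steps, Python scripts to look and compute and a tool call to move; the robot and the scene stay as the last step left them, time stands still between calls to the robot, and variables do not carry over. Pictures are saved under pics/ and viewed, at most 10 in all, crops included, and the job is handed in when it is done.

Besides the shell and the picture viewer there is one more tool, called after "Emit:" as name(argument=value, ...) on one line, values as JSON. arm_command: Moves the arm, as the interface text tells. Its arguments: {"type":"object","properties":{"moves":{"type":"array"},"newtons":{"type":"number"}},"required":["moves"]}

```bash
mkdir -p pics
cat > h.py <<'E'
import numpy as np, cv2
from scipy.spatial.transform import Rotation as R
from workcell import *
def q2R(q): return R.from_quat([q[1],q[2],q[3],q[0]]).as_matrix()
def cloud(name, st=None):
    st=st or get_state()
    img,d=read_camera(name); ci=camera_info(name)
    f=240/np.tan(np.radians(ci["fovy"])/2)
    v,u=np.mgrid[0:480,0:640]
    P=np.stack([(u-ci["cx"])/f*d,(v-ci["cy"])/f*d,d],-1)
    if "eye" in ci: Rm,t=q2R(ci["orientation"]),np.array(ci["eye"])
    else:
        T=np.array(ci["tool_from_camera"]); Rt=q2R(st["orientation"])
        Rm=Rt@T[:3,:3]; t=Rt@T[:3,3]+np.array(st["tcp_pos"])
    W=P@Rm.T+t; W[d==0]=np.nan
    return img,W
E
python3 - <<'E'
from h import *
print(get_state())
for c in ("scene","side","wrist"):
    print(camera_info(c))
    img,W=cloud(c); cv2.imwrite(f"pics/{c}0.png",img); np.save(f"{c}0.npy",W)
    for l in ("housing","pad","push_plate","can","bush","spring"):
        for r in recognise(c,l)[:2]:
            p=np.array(r["point"]).astype(int); print(c,l,r["confidence"],p,W[p[1],p[0]].round(3))
E
```

```text
{'clock': 0.0, 'joint_pos': array([ 1.04240308e+00,  3.13959983e-01,  4.49864664e-02,  1.30361298e+00,
       -7.83867834e-06,  1.43119200e+00]), 'qvel': array([-0.00073365, -0.0013769 ,  0.00057393,  0.0010495 ,  0.00129514,
       -0.00169042]), 'tau': array([-1.76248395e-03, -4.80630898e+01,  2.98531419e+01,  1.93475210e-02,
       -1.65305073e-04,  3.12825392e-06]), 'tcp_pos': array([0.2176924 , 0.53159275, 0.20383498]), 'orientation': array([-2.89727698e-04,  1.93172359e-01,  9.81164430e-01, -8.46908283e-04]), 'wrist_force': array([ 0.16347495,  0.21434461, -0.66102573]), 'ft_torque': array([ 0.0350967 , -0.01844984,  0.02957511]), 'grip_force': 0.0, 'finger_gap': 0.0853180585334275}
{'fovy': 55.76958213892611, 'cx': 328.924912653273, 'cy': 245.13258422185356, 'eye': array([ 0.94407369, -0.21738831,  0.69081286]), 'orientation': array([-0.26146176,  0.79602898,  0.52125995, -0.16206073])}
scene housing 0.85 [166 354] [ 0.594 -0.329  0.016]
scene pad 0.81 [446 210] [0.522 0.225 0.027]
scene push_plate 0.86 [446 211] [0.523 0.225 0.025]
scene can 0.57 [283 202] [ 0.465 -0.079  0.1
[... 493 characters left out ...]
5 0.185 0.048]
side push_plate 0.21 [427 370] [ 0.586 -0.343  0.078]
side can 0.79 [267 267] [ 0.426 -0.107  0.129]
side bush 0.85 [316 358] [ 0.446 -0.261  0.075]
side spring 0.64 [386 294] [ 0.605 -0.191  0.072]
{'fovy': 61.57750127587137, 'cx': 324.44673954569015, 'cy': 241.40470748472188, 'tool_from_camera': array([[ 1.02551268e-03, -9.50215793e-01, -3.11590909e-01,
         7.95087142e-02],
       [ 9.99999466e-01,  1.01539783e-03,  1.94694614e-04,
         9.17414634e-04],
       [ 1.31386836e-04, -3.11590942e-01,  9.50216327e-01,
        -1.68517694e-01],
       [ 0.00000000e+00,  0.00000000e+00,  0.00000000e+00,
         1.00000000e+00]])}
wrist can 0.47 [324 440] [0.471 0.429 0.014]
```

View pics/scene0.png

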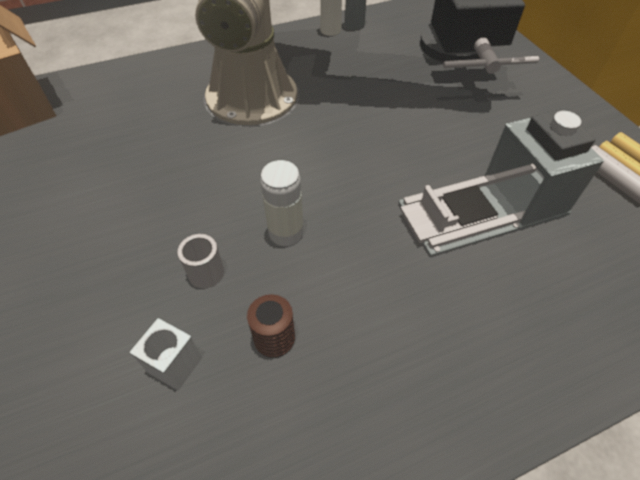

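View pics/side0.png

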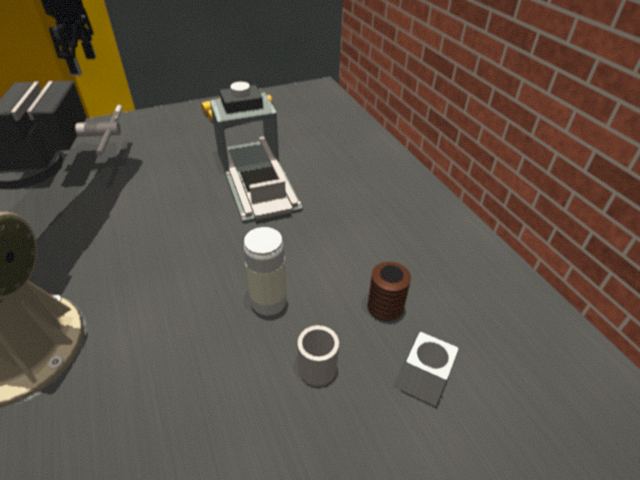

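Run:
```python
from h import *
for c in ("scene","side"):
    W=np.load(f"{c}0.npy"); X,Y,Z=W[...,0],W[...,1],W[...,2]
    def rect(n,m):
        p=W[m][:,:2]
        if len(p)<10: print(c,n,len(p));return
        (cx,cy),s,a=cv2.minAreaRect((p*1000).astype(np.float32)); print(c,n,len(p),round(cx),round(cy),np.round(s),round(a,1),"z",W[m][:,2].mean().round(4))
    rect("housing top",(abs(X-.59)<.09)&(abs(Y+.35)<.07)&(Z>.074)&(Z<.086))
    rect("bush top",(abs(X-.46)<.07)&(abs(Y+.25)<.06)&(abs(Z-.075)<.005))
    rect("spring top",(abs(X-.63)<.06)&(abs(Y+.18)<.05)&(abs(Z-.09)<.006))
    rect("can top",(abs(X-.45)<.06)&(abs(Y+.1)<.06)&(Z>.14))
    rect("plate top",(abs(X-.52)<.1)&(abs(Y-.2)<.1)&(abs(Z-.072)<.004))
    rect("pad",(abs(X-.52)<.1)&(Y>.17)&(Y<.36)&(abs(Z-.032)<.003))
    rect("roof",(abs(X-.52)<.15)&(Y>.2)&(Y<.6)&(abs(Z-.15)<.004))
```

```text
scene housing top 1054 609 -323 [62. 61.] 38.1 z 0.0795
scene bush top 464 463 -235 [64. 63.] 66.1 z 0.0742
scene spring top 1497 629 -166 [66. 67.] 68.1 z 0.0896
scene can top 1165 436 -73 [63. 62.] 15.1 z 0.1566
scene plate top 214 525 190 [11. 80.] 85.7 z 0.0719
scene pad 1495 538 265 [139. 188.] 0.2 z 0.0324
scene roof 1683 540 404 [113. 142.] 86.1 z 0.1505
side housing top 878 607 -325 [62. 60.] 38.2 z 0.0784
side bush top 510 459 -237 [63. 63.] 76.6 z 0.0733
side spring top 886 627 -168 [68. 65.] 61.9 z 0.0881
side can top 1119 430 -76 [62. 63.] 21.3 z 0.1552
side plate top 108 522 188 [14. 78.] 84.2 z 0.0701
side pad 554 533 268 [176. 139.] 89.6 z 0.0308
side roof 712 537 401 [114. 141.] 87.1 z 0.1485
```

The scene view shows the housing at (163,348), mouth up. The bush is at (201,260), the spring at (272,325), the can at (282,203), and the station is to the right with its pad at (468,205). The side view agrees with this.

My plan has two stages:
1. Grasp the housing at 45° tilt, roll 180°, and lay it on its side.
2. Regrasp it and pitch it up so it stands mouth-down on the pad.

```bash
cat >> h.py <<'E'
D=np.radians
def toolR(az,e,cam):   # tool pointing at azimuth az, elevation e (deg); y horizontal; cam=+1 tool x up-side, -1 down-side
    a,b=D(az),D(e)
    z=np.array([np.cos(a)*np.cos(b),np.sin(a)*np.cos(b),np.sin(b)])
    y=np.array([-np.sin(a),np.cos(a),0])*(-cam)
    return np.stack([np.cross(y,z),y,z],1)
R0=np.array([[0,0,1],[0,1,0],[-1,0,0]],float)
def wristj(Rm,tcp,L=.25,back=None):
    w=np.array(tcp)-L*Rm[:,2]; j1=np.arctan2(w[1],w[0])
    M=R.from_euler('z',-j1).as_matrix()@Rm
    s=np.arcsin(M[1,2]); p=np.arctan2(-M[2,2],M[0,2])
    B=R.from_euler('y',p).as_matrix()@R.from_euler('z',s).as_matrix()@R0
    N=B.T@M
    return np.degrees([j1,p,s,np.arctan2(N[1,0],N[0,0])]).round(0), w.round(3)
def tcp_of(g,Rm): return np.array(g)+.019*Rm[:,2]
def plan(wps, start=None, step=40, ang=8.5, grip=1, spin=0):
    """wps: list of (R,tcp[,rows]); prints rounded rows from the present (or given) pose"""
    if start is None:
        st=get_state(); start=(q2R(st["orientation"]),np.array(st["tcp_pos"]))
    C,p=start; out=[]
    for wp in wps:
        T,t=wp[0],np.array(wp[1])
        rv=R.from_matrix(C.T@T).as_rotvec()
        n=int(np.ceil(max(np.linalg.norm(t-p)*1000/step,np.degrees(np.linalg.norm(rv))/ang,1)))
        if len(wp)>2: n=wp[2]
        for k in range(n):
            m=n-k
            d=np.round(C.T@(t-p)*1000/m,0 if m>1 else 1)
            rv=np.round(R.from_matrix(C.T@T).as_rotvec()/m,2 if m>1 else 3)
            p=p+C@d/1000; C=C@R.from_rotvec(rv).as_matrix()
            out.append([grip,*d,*rv])
        print("  wp",len(out),p.round(3))
    for i in range(0,len(out),8):
        print("["+",\n ".join(",".join(f"{x:g}" for x in r) for r in out[i:i+8])+"]")
    return C,p
HC=np.array([.608,-.324,0]); HY=38.1-90
PAD=np.array([.5285,.268,.032]); SY=86.
E
python3 - <<'E'
from h import *
print("start check",wristj(q2R(get_state()["orientation"]),get_state()["tcp_pos"]))
for n,az,e,cam,g in [("pick",HY,-45,-1,HC+[0,0,.05]),("pick",HY,-45,1,HC+[0,0,.05]),("lay",-10,-45,1,[.57,.07,.03]),("lay",-10,-45,-1,[.57,.07,.03]),("lay",25,-45,1,[.57,.07,.03]),
  ("regr",-10,-115,-1,[.57,.07,.03]),("regr",-10,-115,1,[.57,.07,.03]),("place",SY-90,-25,-1,PAD+[0,0,.045]),("place",SY-90,-25,1,PAD+[0,0,.045])]:
    Rm=toolR(az,e,cam); print(n,az,e,cam,wristj(Rm,tcp_of(g,Rm)))
st=get_state()
Rp=toolR(HY,-45,-1); t=tcp_of(HC+[0,0,.05],Rp)
plan([(toolR(15,-90,-1),[.48,.13,.32]),(Rp,t-Rp[:,2]*.14)],step=42)
E
```

```text
start check (array([68., 90., -0., 90.]), array([0.218, 0.532, 0.455]))
pick -51.9 -45 -1 (array([-21.,  49., -21.,  23.]), array([ 0.507, -0.195,  0.213]))
pick -51.9 -45 1 (array([ -21.,   49.,  -21., -157.]), array([ 0.507, -0.195,  0.213]))
lay -10 -45 1 (array([  14.,   47.,  -16., -163.]), array([0.409, 0.098, 0.193]))
lay -10 -45 -1 (array([ 14.,  47., -16.,  17.]), array([0.409, 0.098, 0.193]))
lay 25 -45 1 (array([  0.,  48.,  17., 162.]), array([0.422, 0.001, 0.193]))
regr -10 -115 -1 (array([  5., 114.,   6.,  13.]), array([0.666, 0.053, 0.239]))
regr -10 -115 1 (array([   5.,  114.,    6., -167.]), array([0.666, 0.053, 0.239]))
place -4.0 -25 -1 (array([ 41.,  34., -40.,  23.]), array([0.32 , 0.283, 0.175]))
place -4.0 -25 1 (array([  41.,   34.,  -40., -157.]), array([0.32 , 0.283, 0.175]))
  wp 12 [0.48 0.13 0.32]
  wp 23 [ 0.555 -0.257  0.136]
[1,-33,-23,-10,0,0,-0.05,
 1,-32,-24,-10,0,0,-0.05,
 1,-30,-26,-10,0,0,-0.06,
 1,-29,-28,-9,0,0,-0.05,
 1,-27,-29,-10,0,0,-0.06,
 1,-26,-31,-9,0,0,-0.05,
 1,-24,-32,-10,0,0,-0.06,
 1,-22,-33,-9,0,0,-0.05]
[1,-21,-34,-10,0,0,-0.06,
 1,-18,-36,-9,0,0,-0.05,
 1,-17,-36,-10,0,0,-0.06,
 1,-14,-37.4,-9.3,0,0,-0.051,
 1,3,-36,17,0.04,-0.06,0.1,
 1,-0,-35,18,0.04,-0.06,0.1,
 1,-2,-34,20,0.04,-0.06,0.1,
 1,-5,-33,21,0.04,-0.06,0.1]
[1,-6,-32,23,0.04,-0.06,0.1,
 1,-8,-30,24,0.04,-0.07,0.1,
 1,-9,-28,26,0.04,-0.06,0.1,
 1,-11,-26,28,0.04,-0.07,0.1,
 1,-11,-24,30,0.04,-0.07,0.1,
 1,-11,-21,31,0.05,-0.06,0.1,
 1,-11.2,-19.1,32.9,0.042,-0.065,0.105]
```

Emit:
arm_command(moves=[1,-33,-23,-10,0,0,-0.05,1,-32,-24,-10,0,0,-0.05,1,-30,-26,-10,0,0,-0.06,1,-29,-28,-9,0,0,-0.05,1,-27,-29,-10,0,0,-0.06,1,-26,-31,-9,0,0,-0.05,1,-24,-32,-10,0,0,-0.06,1,-22,-33,-9,0,0,-0.05])

```text
clock: 2.05
tcp_pos: [0.3929, 0.2626, 0.2823]
orientation: [0.0, -0.021, 1.0, 0.0]
wrist_force: [0.6, -0.2, 0.8]
finger_gap: 0.0856
grip_force: 0.0
```

Emit:
arm_command(moves=[1,-21,-34,-10,0,0,-0.06,1,-18,-36,-9,0,0,-0.05,1,-17,-36,-10,0,0,-0.06,1,-14,-37.4,-9.3,0,0,-0.05,1,3,-36,17,0.04,-0.06,0.1,1,0,-35,18,0.04,-0.06,0.1,1,-2,-34,20,0.04,-0.06,0.1,1,-5,-33,21,0.04,-0.06,0.1])

```text
clock: 3.05
tcp_pos: [0.5069, -0.0118, 0.2523]
orientation: [0.129, 0.072, 0.987, -0.064]
wrist_force: [-0.4, -0.1, -0.1]
finger_gap: 0.0854
grip_force: 0.0
```

Emit:
arm_command(moves=[1,-6,-32,23,0.04,-0.06,0.1,1,-8,-30,24,0.04,-0.07,0.1,1,-9,-28,26,0.04,-0.06,0.1,1,-11,-26,28,0.04,-0.07,0.1,1,-11,-24,30,0.04,-0.07,0.1,1,-11,-21,31,0.05,-0.06,0.1,1,-11.2,-19.1,32.9,0.042,-0.065,0.105,1,0,0,0,0,0,0])

```text
clock: 4.05
tcp_pos: [0.5528, -0.2568, 0.1324]
orientation: [0.341, 0.405, 0.831, -0.168]
wrist_force: [-1.0, -0.1, -0.9]
finger_gap: 0.0855
grip_force: 0.0
```

Run:
```python
from h import *
st=get_state(); print(np.degrees(st["joint_pos"]).round(1),st["tcp_pos"],st["clock"],st["wrist_force"])
img,W=cloud("wrist",st); cv2.imwrite("pics/w1.png",img)
X,Y,Z=W[...,0],W[...,1],W[...,2]
m=(abs(X-.608)<.07)&(abs(Y+.324)<.07)&(abs(Z-.08)<.006)
print(m.sum(),cv2.minAreaRect((W[m][:,:2]*1000).astype(np.float32)),W[m][:,2].mean() if m.any() else 0)
Rp=toolR(HY,-45,-1); t=tcp_of(HC+[0,0,.05],Rp)
print((t-Rp[:,2]*.14), np.degrees(np.linalg.norm(R.from_matrix(q2R(st["orientation"]).T@Rp).as_rotvec())))
plan([(Rp,t)],step=28)
```

```text
[-21.4   1.8 -48.6  -0.7 -21.1  22.7] [ 0.55284036 -0.25681862  0.13242404] 4.05 [-1.00604611 -0.08253656 -0.9091041 ]
2647 ((608.2731323242188, -322.10150146484375), (60.09302520751953, 62.23147964477539), 38.68415069580078) 0.07838534215303149
[ 0.55520646 -0.2566699   0.13555992] 0.3468471978612663
  wp 5 [ 0.616 -0.335  0.037]
[1,-1,0,28,-0,-0,0,
 1,-0,0,28,-0,-0,0,
 1,-1,0,28,-0,-0,0,
 1,-0,1,28,-0,-0,0,
 1,-0.7,0.4,27.6,-0.002,-0.004,0.001]
```

View pics/w1.png

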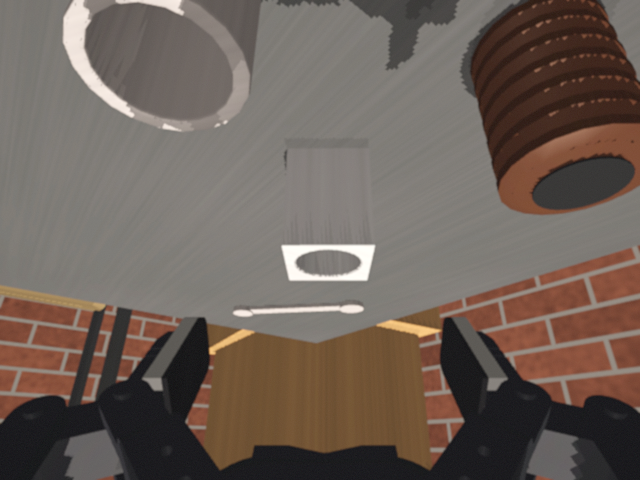

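The housing sits centred between the fingers at about (328,262), with the bush at upper left and the spring at upper right, both clear. I'll go in and grip.

Emit:
arm_command(moves=[1,-1,0,28,0,0,0,1,0,0,28,0,0,0,1,-1,0,28,0,0,0,1,0,1,28,0,0,0,1,-1,0,27,0,0,0,1,0,0,0,0,0,0,-1,0,0,0,0,0,0,-1,0,0,0,0,0,0], newtons=60)

```text
clock: 5.1
tcp_pos: [0.6177, -0.3348, 0.041]
orientation: [0.345, 0.404, 0.83, -0.168]
wrist_force: [-1.1, -0.5, 2.7]
finger_gap: 0.0591
grip_force: 66.3
```

Emit:
arm_command(moves=[-1,0,0,0,0,0,0,-1,0,0,0,0,0,0,-1,0,0,0,0,0,0,-1,0,0,0,0,0,0])

```text
clock: 5.6
tcp_pos: [0.6178, -0.3349, 0.0411]
orientation: [0.345, 0.404, 0.83, -0.168]
wrist_force: [-5.7, 3.1, 7.1]
finger_gap: 0.0591
grip_force: 67.1
```

Run:
```python
from h import *
st=get_state(); print(st["tcp_pos"],st["wrist_force"],st["finger_gap"],st["grip_force"])
C=q2R(st["orientation"]); p=np.array(st["tcp_pos"])
up=p+[-.03,.04,.20]
# lift, then move with roll of -180 about tool z to lay az -20
lay=toolR(-20,-45,1); tl=tcp_of([.57,.07,.03],lay)
mid=toolR(-40,-45,-1)@R.from_euler('z',-90,degrees=True).as_matrix()
print(wristj(lay,tl))
plan([(C,up),(mid,[.56,-.12,.27]),(lay,tl+[0,0,.12])],grip=-1,ang=9)
```

```text
[ 0.61783091 -0.33490357  0.04110285] [-5.72138837  3.14835274  7.05075275] 0.05908982033557732 67.14200976770371
(array([  17.,   51.,  -25., -152.]), array([0.417, 0.126, 0.193]))
  wp 6 [ 0.588 -0.295  0.241]
  wp 17 [ 0.56 -0.12  0.27]
  wp 29 [0.583 0.065 0.137]
[-1,-18,0,-29,0,0,0,
 -1,-18,0,-30,0,0,0,
 -1,-18,0,-29,0,0,0,
 -1,-17,0,-30,0,0,0,
 -1,-18,1,-29,0,0,0,
 -1,-17.4,0.2,-29.6,0,0,0,
 -1,8,8,-12,-0.01,-0.01,-0.16,
 -1,7,9,-12,-0.01,-0.01,-0.16]
[-1,5,10,-12,-0.01,-0.01,-0.16,
 -1,3,11,-12,-0.01,-0.01,-0.15,
 -1,1,11,-11,-0.01,-0.01,-0.16,
 -1,-1,12,-11,-0.01,-0.01,-0.15,
 -1,-2,11,-11,-0.01,-0.01,-0.16,
 -1,-4,11,-11,-0.01,-0.01,-0.15,
 -1,-6,10,-11,-0.01,-0.01,-0.16,
 -1,-8,10,-11,-0.01,-0.01,-0.15]
[-1,-9.5,8,-11.5,-0.011,-0.02,-0.156,
 -1,-13,14,2,0.02,-0.02,-0.15,
 -1,-15,12,2,0.02,-0.02,-0.15,
 -1,-16,9,2,0.02,-0.02,-0.15,
 -1,-18,7,2,0.02,-0.02,-0.15,
 -1,-19,4,2,0.01,-0.02,-0.15,
 -1,-19,2,3,0.01,-0.02,-0.15,
 -1,-19,-1,3,0.01,-0.02,-0.15]
[-1,-18,-4,4,0.02,-0.01,-0.15,
 -1,-17,-7,4,0.01,-0.02,-0.15,
 -1,-16,-9,4,0.02,-0.01,-0.15,
 -1,-15,-12,5,0.01,-0.02,-0.15,
 -1,-12.6,-13.1,4.5,0.017,-0.012,-0.158]
```

Emit:
arm_command(moves=[-1,-18,0,-29,0,0,0,-1,-18,0,-30,0,0,0,-1,-18,0,-29,0,0,0,-1,-17,0,-30,0,0,0,-1,-18,1,-29,0,0,0,-1,-17,0,-30,0,0,0,-1,8,8,-12,-0.01,-0.01,-0.16,-1,7,9,-12,-0.01,-0.01,-0.16])

```text
clock: 6.6
tcp_pos: [0.5807, -0.2615, 0.2439]
orientation: [0.324, 0.259, 0.884, -0.216]
wrist_force: [-0.3, 0.6, -4.1]
finger_gap: 0.0588
grip_force: 68.2
```

Emit:
arm_command(moves=[-1,5,10,-12,-0.01,-0.01,-0.16,-1,3,11,-12,-0.01,-0.01,-0.15,-1,1,11,-11,-0.01,-0.01,-0.16,-1,-1,12,-11,-0.01,-0.01,-0.15,-1,-2,11,-11,-0.01,-0.01,-0.16,-1,-4,11,-11,-0.01,-0.01,-0.15,-1,-6,10,-11,-0.01,-0.01,-0.16,-1,-8,10,-11,-0.01,-0.01,-0.15])

```text
clock: 7.6
tcp_pos: [0.5604, -0.1353, 0.2633]
orientation: [0.179, -0.323, 0.865, -0.34]
wrist_force: [0.4, 0.5, -2.5]
finger_gap: 0.0588
grip_force: 68.2
```

Emit:
arm_command(moves=[-1,-9,8,-11,-0.01,-0.02,-0.16,-1,-13,14,2,0.02,-0.02,-0.15,-1,-15,12,2,0.02,-0.02,-0.15,-1,-16,9,2,0.02,-0.02,-0.15,-1,-18,7,2,0.02,-0.02,-0.15,-1,-19,4,2,0.01,-0.02,-0.15,-1,-19,2,3,0.01,-0.02,-0.15,-1,-19,-1,3,0.01,-0.02,-0.15])

```text
clock: 8.6
tcp_pos: [0.5697, -0.0113, 0.1873]
orientation: [-0.036, 0.773, -0.494, 0.397]
wrist_force: [0.4, 0.2, -3.5]
finger_gap: 0.0586
grip_force: 68.1
```

Emit:
arm_command(moves=[-1,-18,-4,4,0.02,-0.01,-0.15,-1,-17,-7,4,0.01,-0.02,-0.15,-1,-16,-9,4,0.02,-0.01,-0.15,-1,-15,-12,5,0.01,-0.02,-0.15,-1,-13,-13,5,0.017,-0.012,-0.158,-1,0,0,0,0,0,0,-1,0,0,0,0,0,0])

```text
clock: 9.48
tcp_pos: [0.5806, 0.0642, 0.1333]
orientation: [0.067, 0.911, -0.16, 0.375]
wrist_force: [0.2, -1.0, -3.8]
finger_gap: 0.059
grip_force: 68.1
```

Run:
```python
from h import *
st=get_state(); print(np.degrees(st["joint_pos"]).round(1),st["tcp_pos"],st["wrist_force"],st["finger_gap"],st["grip_force"],st["clock"])
for c in ("scene","side"):
    img,W=cloud(c); 
    cv2.imwrite(f"pics/{c}1.png",img)
lay=toolR(-20,-45,1); tl=tcp_of([.57,.07,.03],lay)
plan([(lay,tl+[0,0,.02])],grip=-1,step=25)
```

```text
[   9.6   -1.4  -51.7   -1.1  -20.4 -158.1] [0.58060147 0.06417863 0.13325289] [ 0.15549794 -0.96410946 -3.79872133] 0.058967752081467956 68.14704925753176 9.475
  wp 4 [0.583 0.065 0.037]
[-1,-17,-0,17,0,0,0,
 -1,-17,-1,18,0,0,0,
 -1,-17,-0,17,0,0,0,
 -1,-17.2,-0.9,17.7,0,0.003,0.002]
```

View pics/scene1.png

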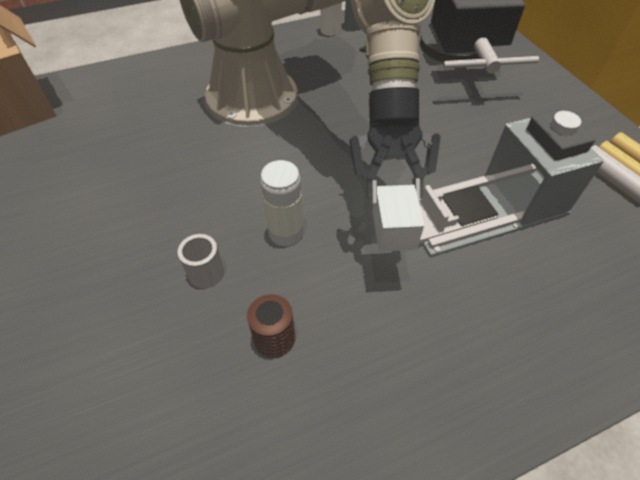

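The housing is held at (395,215) with its closed end pointing away from the robot, about 70 mm above the bench. I'll lower it and measure.

Emit:
arm_command(moves=[-1,-17,0,17,0,0,0,-1,-17,-1,18,0,0,0,-1,-17,0,17,0,0,0,-1,-17,-1,18,0,0.003,0.002,-1,0,0,0,0,0,0])

```text
clock: 10.2
tcp_pos: [0.5832, 0.0654, 0.0351]
orientation: [0.067, 0.91, -0.16, 0.376]
wrist_force: [0.7, 0.6, -3.7]
finger_gap: 0.0587
grip_force: 68.2
```

```bash
cat >> h.py <<'E'
def face(W,lo,hi,axis=2,label=""):
    m=np.all((W>np.array(lo))&(W<np.array(hi)),-1); P=W[m]
    if len(P)<20: print(label,"few",len(P)); return
    c=np.median(P,0); 
    for _ in range(3):
        n=np.linalg.svd(P-P.mean(0),full_matrices=False)[2][2]; r=(P-P.mean(0))@n; P=P[abs(r)<max(.0015,1.5*r.std())]
    n*=np.sign(n[axis]); print(label,len(P),"c",P.mean(0).round(4),"n",n.round(3),"min",np.percentile(P,1,axis=0).round(3),"max",np.percentile(P,99,axis=0).round(3),cv2.minAreaRect((P[:,:2]*1000).astype(np.float32)))
E
python3 - <<'E'
from h import *
st=get_state(); print(st["tcp_pos"],st["wrist_force"],st["clock"])
for c in ("scene","side"):
    img,W=cloud(c); face(W,[.50,.0,.06],[.66,.13,.1],2,c+" top");
E
```

```text
[0.58320534 0.06537456 0.03513383] [ 0.71133557  0.58278071 -3.70000608] 10.2
scene top 1516 c [0.5856 0.0652 0.0801] n [ 0.034 -0.026  0.999] min [0.537 0.028 0.076] max [0.63  0.115 0.084] ((579.1152954101562, 72.33429718017578), (84.51142883300781, 105.44744873046875), 79.95802307128906)
side top 851 c [0.5794 0.0625 0.0789] n [ 0.021 -0.062  0.998] min [0.527 0.025 0.074] max [0.625 0.113 0.085] ((570.8089599609375, 64.30778503417969), (83.248779296875, 104.7918930053711), 70.38981628417969)
```

Emit:
arm_command(moves=[-1,-6,0,6,0,0,0,-1,-4,0,4,0,0,0,-1,-2,0,2,0,0,0,-1,0,0,0,0,0,0])

```text
clock: 10.8
tcp_pos: [0.5869, 0.0677, 0.0208]
orientation: [0.068, 0.911, -0.161, 0.374]
wrist_force: [-0.2, 0.1, -3.9]
finger_gap: 0.0587
grip_force: 68.3
```

Emit:
arm_command(moves=[-1,-1,0,1,0,0,0,-1,0,0,0,0,0,0])

```text
clock: 11.05
tcp_pos: [0.5874, 0.0678, 0.0198]
orientation: [0.068, 0.911, -0.161, 0.374]
wrist_force: [0.1, 0.3, -3.6]
finger_gap: 0.0588
grip_force: 68.3
```

Emit:
arm_command(moves=[-1,-1,0,1,0,0,0,-1,0,0,0,0,0,0])

```text
clock: 11.3
tcp_pos: [0.5876, 0.0679, 0.0184]
orientation: [0.068, 0.911, -0.161, 0.374]
wrist_force: [0.3, 0.9, -3.6]
finger_gap: 0.0592
grip_force: 68.3
```

Emit:
arm_command(moves=[-1,-1,0,1,0,0,0,-1,0,0,0,0,0,0])

```text
clock: 11.55
tcp_pos: [0.5879, 0.0681, 0.0171]
orientation: [0.068, 0.911, -0.161, 0.374]
wrist_force: [-0.3, -1.1, -3.2]
finger_gap: 0.0588
grip_force: 68.3
```

Emit:
arm_command(moves=[-1,-1,0,1,0,0,0,-1,0,0,0,0,0,0])

```text
clock: 11.8
tcp_pos: [0.5883, 0.0683, 0.0159]
orientation: [0.068, 0.911, -0.161, 0.374]
wrist_force: [0.0, -0.3, -4.1]
finger_gap: 0.0587
grip_force: 68.4
```

Emit:
arm_command(moves=[-1,-0.5,0,0.5,0,0,0,-1,0,0,0,0,0,0])

```text
clock: 12.05
tcp_pos: [0.5886, 0.0682, 0.0157]
orientation: [0.068, 0.911, -0.161, 0.374]
wrist_force: [-1.0, 0.4, -0.7]
finger_gap: 0.0591
grip_force: 68.8
```

Emit:
arm_command(moves=[-1,-0.5,0,0.5,0,0,0,1,0,0,0,0,0,0,1,0,0,0,0,0,0,1,0,0,0,0,0,0,1,0,0,0,0,0,0])

```text
clock: 12.68
tcp_pos: [0.5885, 0.0683, 0.0146]
orientation: [0.068, 0.911, -0.161, 0.374]
wrist_force: [0.2, 0.5, -0.5]
finger_gap: 0.0854
grip_force: 0.0
```

Emit:
arm_command(moves=[1,0,0,-20,0,0,0,1,0,0,-30,0,0,0,1,0,0,-35,0,0,0,1,0,0,-35,0,0,0,1,5,0,-30,0,0,0])

```text
clock: 13.3
tcp_pos: [0.4947, 0.1058, 0.127]
orientation: [0.069, 0.912, -0.161, 0.372]
wrist_force: [0.6, -0.1, -0.2]
finger_gap: 0.0853
grip_force: 0.0
```

Run:
```python
from h import *
st=get_state(); print(np.degrees(st["joint_pos"]).round(1),st["tcp_pos"],st["wrist_force"],st["clock"])
for c in ("scene","side"):
    img,W=cloud(c); cv2.imwrite(f"pics/{c}2.png",img)
    face(W,[.50,.0,.054],[.66,.13,.066],2,c+" top")
```

```text
[  19.8   -7.3  -56.7    3.9  -27.  -149.2] [0.4946956  0.10581999 0.12703464] [ 0.63782231 -0.09335708 -0.16479942] 13.3
scene top 1158 c [0.5925 0.0678 0.0605] n [ 0.001 -0.003  1.   ] min [0.549 0.031 0.059] max [0.634 0.104 0.062] ((591.2509155273438, 68.20780181884766), (60.444400787353516, 82.428955078125), 69.79104614257812)
side top 597 c [0.5881 0.0657 0.0584] n [0.001 0.001 1.   ] min [0.546 0.029 0.057] max [0.631 0.105 0.06 ] ((589.0238037109375, 64.85555267333984), (64.44718933105469, 79.50013732910156), 68.38113403320312)
```

View pics/scene2.png

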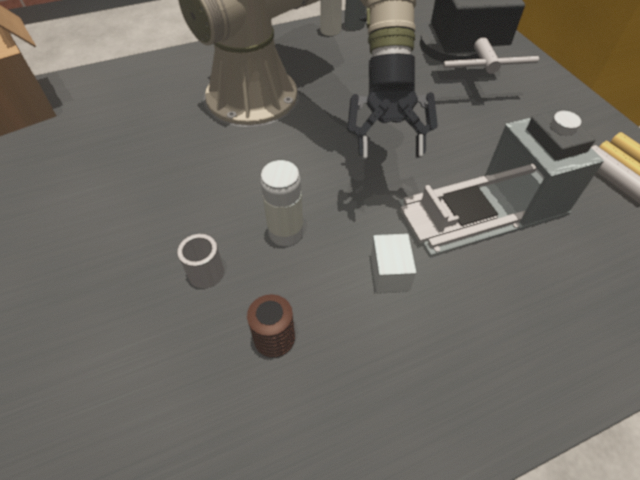

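The housing now lies flat at (393,262), axis at azimuth about -20°, closed end pointing away from the robot. Next I regrasp it.

Run:
```python
from h import *
HZ=lambda f:(toolR(-20,-45-70*f,1)@R.from_euler('z',180*f,degrees=True).as_matrix())
g=np.array([.5905,.0668,.032])+.005*np.array([np.cos(D(-20)),np.sin(D(-20)),0])
Rg=toolR(-20,-115,-1); print(abs(HZ(1)-Rg).max()); t=tcp_of(g,Rg); a=t-.11*Rg[:,2]+[0,0,.03]
p0=get_state()["tcp_pos"]
w=[(HZ(f),p0+(a-p0)*f+[0,0,.08*np.sin(np.pi*f)]) for f in (.25,.5,.75,1)]
print(wristj(Rg,t),t,a)
plan(w,ang=9.5)
Rq=toolR(-4,-25,-1); print("place",wristj(Rq,tcp_of(PAD+[0,0,.045],Rq),.25))
```

```text
1.1102230246251565e-16
(array([  3., 113.,   9.,  21.]), array([0.687, 0.032, 0.241])) [0.58765297 0.06783623 0.01478015] [0.63133741 0.0519364  0.14447401]
  wp 6 [0.53  0.093 0.19 ]
  wp 12 [0.564 0.079 0.217]
  wp 18 [0.598 0.066 0.197]
  wp 24 [0.631 0.052 0.144]
[1,11,0,-3,-0.02,-0.05,0.13,
 1,11,-1,-3,-0.02,-0.05,0.13,
 1,11,-3,-4,-0.02,-0.05,0.13,
 1,10,-4,-5,-0.02,-0.05,0.13,
 1,10,-5,-5,-0.02,-0.04,0.13,
 1,8.2,-5.3,-5.9,-0.011,-0.049,0.128,
 1,5,-5,-1,-0.05,-0.02,0.13,
 1,5,-6,-2,-0.05,-0.02,0.13]
[1,4,-6,-2,-0.05,-0.02,0.13,
 1,3,-7,-2,-0.05,-0.02,0.13,
 1,2,-7,-3,-0.05,-0.02,0.13,
 1,1.5,-6.2,-3,-0.04,-0.023,0.129,
 1,0,-5,4,-0.05,0.02,0.13,
 1,-1,-6,4,-0.05,0.02,0.13,
 1,-1,-6,4,-0.05,0.02,0.13,
 1,-2,-6,3,-0.05,0.02,0.13]
[1,-3,-5,3,-0.05,0.02,0.13,
 1,-3.6,-5,3.2,-0.04,0.017,0.13,
 1,-5,-5,8,-0.02,0.05,0.13,
 1,-6,-5,8,-0.02,0.05,0.13,
 1,-7,-4,7,-0.02,0.05,0.13,
 1,-8,-3,7,-0.02,0.05,0.13,
 1,-8,-2,6,-0.02,0.05,0.13,
 1,-8.6,-1.8,5.6,-0.023,0.041,0.128]
place (array([ 41.,  34., -40.,  23.]), array([0.32 , 0.283, 0.175]))
```

Emit:
arm_command(moves=[1,11,0,-3,-0.02,-0.05,0.13,1,11,-1,-3,-0.02,-0.05,0.13,1,11,-3,-4,-0.02,-0.05,0.13,1,10,-4,-5,-0.02,-0.05,0.13,1,10,-5,-5,-0.02,-0.04,0.13,1,8,-5,-6,-0.01,-0.05,0.13,1,5,-5,-1,-0.05,-0.02,0.13,1,5,-6,-2,-0.05,-0.02,0.13])

```text
clock: 14.4
tcp_pos: [0.5414, 0.0871, 0.1947]
orientation: [-0.049, 0.749, -0.636, 0.178]
wrist_force: [-0.1, 0.4, -0.2]
finger_gap: 0.0852
grip_force: 0.0
```

Emit:
arm_command(moves=[1,4,-6,-2,-0.05,-0.02,0.13,1,3,-7,-2,-0.05,-0.02,0.13,1,2,-7,-3,-0.05,-0.02,0.13,1,1,-6,-3,-0.04,-0.02,0.13,1,0,-5,4,-0.05,0.02,0.13,1,-1,-6,4,-0.05,0.02,0.13,1,-1,-6,4,-0.05,0.02,0.13,1,-2,-6,3,-0.05,0.02,0.13])

```text
clock: 15.4
tcp_pos: [0.5871, 0.0686, 0.1987]
orientation: [-0.026, -0.337, 0.941, 0.003]
wrist_force: [-0.3, 0.2, -0.3]
finger_gap: 0.0857
grip_force: 0.0
```

Emit:
arm_command(moves=[1,-3,-5,3,-0.05,0.02,0.13,1,-4,-5,3,-0.04,0.02,0.13,1,-5,-5,8,-0.02,0.05,0.13,1,-6,-5,8,-0.02,0.05,0.13,1,-7,-4,7,-0.02,0.05,0.13,1,-8,-3,7,-0.02,0.05,0.13,1,-8,-2,6,-0.02,0.05,0.13,1,-9,-2,6,-0.02,0.04,0.13])

```text
clock: 16.4
tcp_pos: [0.6315, 0.0502, 0.1371]
orientation: [-0.217, 0.175, 0.96, 0.034]
wrist_force: [1.6, 0.0, -0.3]
finger_gap: 0.0855
grip_force: 0.0
```

Run:
```python
from h import *
st=get_state(); print(np.degrees(st["joint_pos"]).round(1),st["tcp_pos"],st["clock"])
g=np.array([.5905,.0668,.032])+.005*np.array([np.cos(D(-20)),np.sin(D(-20)),0])
Rg=toolR(-20,-115,-1); t=tcp_of(g,Rg)
print(R.from_matrix(q2R(st["orientation"]).T@Rg).as_rotvec())
plan([(Rg,t-.07*Rg[:,2],2),(Rg,t)],step=25)
```

```text
[ -5.7  51.4  44.2 107.5   5.8  13.7] [0.63148038 0.05019873 0.13709623] 16.4
[-0.00546379 -0.00739997 -0.01280745]
  wp 2 [0.615 0.058 0.078]
  wp 5 [0.588 0.068 0.015]
[1,-5,1,30,-0,-0,-0.01,
 1,-4.3,1,30.7,-0.005,-0.007,-0.003,
 1,-0,0,23,-0,-0,0,
 1,-0,0,24,-0,-0,0,
 1,-0.1,0,23,-0,-0,0]
```

Emit:
arm_command(moves=[1,-5,1,30,0,0,-0.01,1,-4,1,31,-0.005,-0.007,-0.003,1,0,0,23,0,0,0,1,0,0,24,0,0,0,1,0,0,21,0,0,0,1,0,0,0,0,0,0])

```text
clock: 17.15
tcp_pos: [0.5858, 0.0679, 0.0165]
orientation: [-0.214, 0.167, 0.962, 0.037]
wrist_force: [-0.2, 0.2, 0.3]
finger_gap: 0.0856
grip_force: 0.0
```

Emit:
arm_command(moves=[-1,0,0,0,0,0,0,-1,0,0,0,0,0,0,-1,0,0,0,0,0,0,-1,0,0,0,0,0,0,-1,0,0,0,0,0,0], newtons=60)

```text
clock: 17.77
tcp_pos: [0.5885, 0.0678, 0.0203]
orientation: [-0.211, 0.167, 0.962, 0.037]
wrist_force: [2.5, -0.8, 4.4]
finger_gap: 0.0587
grip_force: 66.6
```

Run:
```python
from h import *
st=get_state(); print(np.degrees(st["joint_pos"]).round(1),st["tcp_pos"],st["clock"],st["wrist_force"])
C=q2R(st["orientation"]); p=st["tcp_pos"]
Rq=toolR(SY-90,-25,-1); t=tcp_of(PAD+[0,0,.047],Rq)
h=lambda f: toolR(-20+16*f,-115+90*f,-1)
print(R.from_matrix(C.T@h(0)).as_rotvec(),t)
plan([(C,p+[0,0,.12]),(h(.5),[.54,.10,.24]),(h(1),t+[0,-.0,.13])],grip=-1,ang=9)
```

```text
[-4.7 47.3 19.8 86.5  6.3 13.7] [0.5884817  0.06778845 0.02026858] 17.775 [ 2.4682393  -0.84349804  4.39675985]
[-0.00066999  0.0046202   0.00483838] [0.5456779  0.2667988  0.07097025]
  wp 3 [0.589 0.068 0.14 ]
  wp 9 [0.54 0.1  0.24]
  wp 15 [0.546 0.267 0.201]
[-1,17,0,-36,0,0,0,
 -1,17,0,-36,0,0,0,
 -1,16.2,0.2,-37,0,0,0,
 -1,16,2,-11,0,-0.13,-0.02,
 -1,14,3,-13,0,-0.13,-0.02,
 -1,12,3,-15,0,-0.13,-0.02,
 -1,10,3,-16,0,-0.13,-0.03,
 -1,7,3,-17,0,-0.13,-0.02]
[-1,5.3,3.8,-18.3,0.003,-0.129,-0.029,
 -1,7,27,4,-0.02,-0.13,-0.02,
 -1,7,28,4,-0.02,-0.13,-0.02,
 -1,7,27,4,-0.01,-0.13,-0.02,
 -1,7,28,3,-0.01,-0.13,-0.02,
 -1,6,28,3,-0.02,-0.13,-0.01,
 -1,6.4,27.3,2.7,-0.014,-0.134,-0.018]
```

Emit:
arm_command(moves=[-1,17,0,-36,0,0,0,-1,17,0,-36,0,0,0,-1,16,0,-37,0,0,0,-1,16,2,-11,0,-0.13,-0.02,-1,14,3,-13,0,-0.13,-0.02,-1,12,3,-15,0,-0.13,-0.02,-1,10,3,-16,0,-0.13,-0.03,-1,7,3,-17,0,-0.13,-0.02])

```text
clock: 18.77
tcp_pos: [0.5453, 0.0946, 0.2219]
orientation: [0.109, 0.117, 0.987, -0.007]
wrist_force: [0.2, 1.0, -3.0]
finger_gap: 0.0585
grip_force: 66.2
```

Emit:
arm_command(moves=[-1,5,4,-18,0.003,-0.13,-0.03,-1,7,27,4,-0.02,-0.13,-0.02,-1,7,28,4,-0.02,-0.13,-0.02,-1,7,27,4,-0.01,-0.13,-0.02,-1,7,28,3,-0.01,-0.13,-0.02,-1,6,28,3,-0.02,-0.13,-0.01,-1,6,27,3,-0.015,-0.13,-0.02,-1,0,0,0,0,0,0])

```text
clock: 19.77
tcp_pos: [0.5482, 0.2727, 0.2008]
orientation: [0.526, 0.027, 0.85, -0.021]
wrist_force: [-0.5, -0.5, -5.1]
finger_gap: 0.0583
grip_force: 67.6
```

Run:
```python
from h import *
st=get_state(); print(np.degrees(st["joint_pos"]).round(1),st["tcp_pos"],st["clock"],st["wrist_force"])
Rq=toolR(SY-90,-25,-1); t=tcp_of(PAD+[0,0,.047],Rq)
print(R.from_matrix(q2R(st["orientation"]).T@Rq).as_rotvec(),t+[0,0,.13])
for c in ("scene","side"):
    img,W=cloud(c); cv2.imwrite(f"pics/{c}3.png",img)
    face(W,[.47,.20,.21],[.61,.34,.27],2,c+" top")
plan([(Rq,t+[0,0,.05])],grip=-1,step=25)
```

```text
[ 37.    1.4 -58.7 -26.6 -36.1  20.8] [0.54818422 0.27267297 0.20077876] 19.775 [-0.49012462 -0.54554901 -5.1315175 ]
[-0.00189189 -0.02624655  0.00716577] [0.5456779  0.2667988  0.20097025]
scene top 1964 c [0.5275 0.2702 0.2414] n [ 0.098 -0.099  0.99 ] min [0.472 0.219 0.229] max [0.573 0.337 0.255] ((522.5176391601562, 278.0128479003906), (104.1528091430664, 122.96534729003906), 0.42254799604415894)
side top 795 c [0.5233 0.2629 0.2356] n [-0.035 -0.136  0.99 ] min [0.476 0.229 0.223] max [0.567 0.329 0.247] ((520.685302734375, 275.8060607910156), (122.83544921875, 98.71904754638672), 89.16343688964844)
  wp 4 [0.546 0.267 0.121]
[-1,18,-1,9,-0,-0.01,0,
 -1,18,-0,8,-0,-0.01,0,
 -1,18,-1,8,-0,-0,0,
 -1,18,-0.1,8.5,-0.006,-0.009,0.008]
```

View pics/scene3.png

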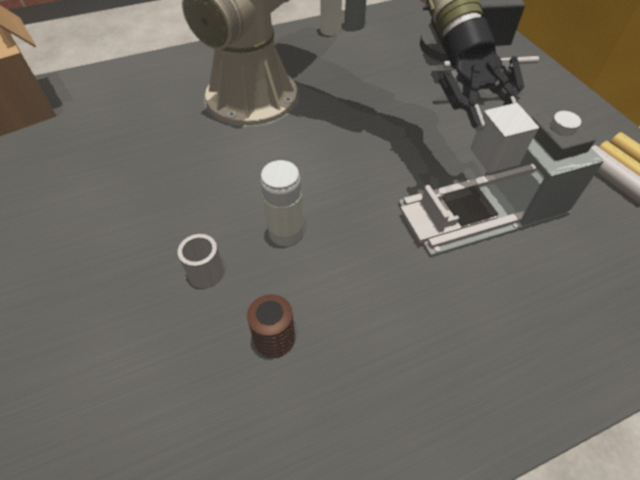

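The housing is held closed end up above the pad, at about (508,125), and the arm is near joint 3's limit. Going down unfolds it.

Emit:
arm_command(moves=[-1,18,-1,9,0,0,0,-1,18,0,8,0,0,0,-1,18,0,8,0,0,0,-1,18,0,8.5,0,0,0,-1,0,0,0,0,0,0])

```text
clock: 20.5
tcp_pos: [0.5585, 0.2865, 0.1355]
orientation: [0.516, 0.036, 0.855, -0.031]
wrist_force: [0.0, 0.0, -4.4]
finger_gap: 0.0584
grip_force: 67.6
```

Run:
```python
from h import *
st=get_state(); print(np.degrees(st["joint_pos"]).round(1),st["tcp_pos"],st["clock"],st["wrist_force"])
Rq=toolR(SY-90,-25,-1); t=tcp_of(PAD+[0,0,.047],Rq)
print(R.from_matrix(q2R(st["orientation"]).T@Rq).as_rotvec(),t+[0,0,.05])
for c in ("scene","side"):
    img,W=cloud(c); cv2.imwrite(f"pics/{c}4.png",img)
    face(W,[.47,.20,.147],[.61,.34,.175],2,c+" top")
    face(W,[.47,.18,.10],[.61,.26,.145],1,c+" front")
    face(W,[.545,.20,.10],[.61,.34,.145],0,c+" side")
plan([(Rq,t+[0,0,.02])],grip=-1,step=12)
```

```text
[ 38.3  12.2 -58.9 -34.8 -38.   23.3] [0.55846152 0.28649258 0.13545849] 20.5 [ 0.01011648  0.00718976 -4.41000622]
[-0.02766505 -0.04848661  0.00407653] [0.5456779  0.2667988  0.12097025]
scene top 737 c [0.5277 0.2753 0.1665] n [ 0.076 -0.021  0.997] min [0.471 0.233 0.156] max [0.585 0.334 0.175] ((527.9127197265625, 283.6372985839844), (115.58759307861328, 103.26807403564453), 0.01622549071907997)
scene front 425 c [0.5511 0.2573 0.1231] n [ 0.087  0.996 -0.009] min [0.521 0.254 0.101] max [0.577 0.26  0.144] ((548.5668334960938, 257.49542236328125), (2.8475117683410645, 61.584136962890625), 85.275634765625)
scene side 521 c [0.5781 0.2803 0.1233] n [ 0.971 -0.229 -0.061] min [0.566 0.254 0.101] max [0.583 0.314 0.144] ((578.3898315429688, 283.36700439453125), (62.55126953125, 12.414143562316895), 75.96537780761719)
side top 546 c [0.5309 0.2751 0.169 ] n [-0.051 -0.046  0.998] min [0.472 0.232 0.16 ] max [0.58  0.329 0.175] ((527.795166015625, 273.8596496582031), (108.40830993652344, 104.36912536621094), 78.99645233154297)
side front 306 c [0.5466 0.2563 0.1225] n [0.088 0.996 0.004] min [0.515 0.253 0.101] max [0.574 0.26  0.145] ((544.943603515625, 256.44403076171875), (2.9848973751068115, 59.78217315673828), 84.757568359375)
side side 167 c [0.5597 0.255  0.1233] n [0.083 0.996 0.012] min [0.545 0.253 0.101] max [0.575 0.257 0.145] ((559.9340209960938, 255.01393127441406), (3.0823776721954346, 29.665565490722656), 84.73439025878906)
  wp 5 [0.546 0.267 0.091]
[-1,9,-4,2,-0.01,-0.01,0,
 -1,9,-4,2,-0,-0.01,0,
 -1,9,-4,2,-0.01,-0.01,0,
 -1,10,-4,2,-0,-0.01,0,
 -1,9.5,-4.6,2.4,-0.007,-0.006,0.003]
```

```bash
cat > ik.py <<'E'
from h import *
from scipy.optimize import least_squares
Q=np.array([[59.7,17.99,2.58,74.7,0,82],[-21.4,1.8,-48.6,-.7,-21.1,22.7],[9.6,-1.4,-51.7,-1.1,-20.4,-158.1],[19.8,-7.3,-56.7,3.9,-27,-149.2],[-5.7,51.4,44.2,107.5,5.8,13.7],[-4.7,47.3,19.8,86.5,6.3,13.7],[37,1.4,-58.7,-26.6,-36.1,20.8],[38.3,12.2,-58.9,-34.8,-38,23.3]])
T=np.array([[.2177,.5316,.2038],[.5528,-.2568,.1324],[.5806,.0642,.1333],[.4947,.1058,.1270],[.6315,.0502,.1371],[.5885,.0678,.0203],[.5482,.2727,.2008],[.5585,.2865,.1355]])
def fk(q,P):
    r0,z0,a2,f3,g3,d,m,L=P; q=np.radians(q)
    def Ry(p): return R.from_euler('y',p)
    v=np.array([r0,d,z0])+Ry(q[1]).apply([0,0,a2])+Ry(q[1]-q[2]).apply([f3,0,g3])
    Tl=Ry(q[1]-q[2]+q[3]); v=v+Tl.apply([m,0,0])+(Tl*R.from_euler('z',q[4])).apply([L,0,0])
    Rm=(R.from_euler('z',q[0])*Tl*R.from_euler('z',q[4])).as_matrix()@R0@R.from_euler('z',q[5]).as_matrix()
    return R.from_euler('z',q[0]).apply(v),Rm
s=least_squares(lambda P:np.concatenate([(fk(q,P)[0]-t)*1000 for q,t in zip(Q,T)]),[0,.25,.3,.3,0,.08,.05,.22])
PP=s.x
LO=np.degrees([-2.76,-.86,-1.03,-2.2,-1.47,-3.14]);HI=np.degrees([2.76,1.69,1.26,2.34,1.5,3.14])
def ik(Rm,t,q0=(30,20,-40,0,-30,20)):
    def f(q):
        p,M=fk(q,PP); return np.r_[(p-t)*1000,100*R.from_matrix(M.T@Rm).as_rotvec()]
    o=least_squares(f,q0,bounds=(LO,HI)); return o.x.round(1),np.sqrt(2*o.cost).round(2)
E
python3 - <<'E'
from ik import *
print(PP.round(3),abs(s.fun).max().round(1))
for e in (-15,-25,-35,-45,-55):
    for h in (.047,.017):
        Rq=toolR(SY-90,e,-1); print(e,h,ik(Rq,tcp_of(PAD+[0,0,h],Rq)))
E
```

```text
[0.003 0.231 0.516 0.407 0.056 0.08  0.139 0.326] 0.7
-15 0.047 (array([ 43.8,  29.2, -59. , -50.3, -54. ,  28.3]), np.float64(23.76))
-15 0.017 (array([ 44.3,  35.6, -59. , -57. , -55.5,  28.4]), np.float64(24.31))
-25 0.047 (array([ 39.4,  20.2, -59. , -37. , -42.3,  28. ]), np.float64(14.55))
-25 0.017 (array([ 39.9,  25.3, -59. , -41.1, -43.5,  29. ]), np.float64(16.09))
-35 0.047 (array([ 34.8,  14.2, -59. , -29.1, -31.5,  25.9]), np.float64(3.6))
-35 0.017 (array([ 35.1,  18.8, -59. , -32.2, -32.3,  26.9]), np.float64(5.8))
-45 0.047 (array([ 31.3,   9.8, -53.1, -12.1, -24.1,  26.6]), np.float64(0.0))
-45 0.017 (array([ 31.3,  13.9, -55. , -18.1, -24.1,  26.6]), np.float64(0.0))
-55 0.047 (array([ 28.2,   9. , -44.1,   6.3, -17.8,  27.3]), np.float64(0.0))
-55 0.017 (array([ 28.2,  12.1, -46.2,   1.1, -17.8,  27.3]), np.float64(0.0))
```

Run:
```python
from ik import *
for e in (-130,-135):
  for az in (-20,-5,10):
    for x in (.52,.59):
      for y in (.067,):
        Rg=toolR(az,e,-1); o=[]
        for up in (0,.12):
            q,c=ik(Rg,tcp_of([x,y,.03+up],Rg),(0,50,20,100,5,14)); o+=[q,c]
        Rl=toolR(az,-115,-1); q,c=ik(Rl,tcp_of([x,y,.03],Rl),(0,50,20,100,5,14))
        print(e,az,x,y,*o,"| -115:",q,c)
for e in (-40,-45):
  for up in (.05,.13,.2):
    Rq=toolR(SY-90,e,-1); print(e,up,ik(Rq,tcp_of(PAD+[0,0,.047+up],Rq)))
```

```text
-130 -20 0.52 0.067 [-6.6 52.9 20.6 96.9  8.6 10.4] 0.0 [ -6.6  48.   28.3 109.6   8.6  10.4] 0.0 | -115: [-5.1 39.7  3.6 78.2  6.2 13.5] 0.0
-130 -20 0.59 0.067 [ -6.   62.3  40.6 107.5   9.   10.8] 0.0 [ -6.   59.6  51.8 121.3   9.   10.8] 0.0 | -115: [-4.6 47.1 18.2 85.3  6.4 14. ] 0.0
-130 -5 0.52 0.067 [-2.4 54.7 24.1 99.4  1.7  2. ] 0.0 [ -2.4  50.   32.2 112.1   1.7   2. ] 0.0 | -115: [-2.2 40.8  5.7 79.9  1.2  2.6] 0.0
-130 -5 0.59 0.067 [ -2.2  64.8  45.9 111.    1.8   2.1] 0.0 [ -2.2  63.1  59.  125.9   1.8   2.1] 0.0 | -115: [-1.9 48.4 20.7 87.2  1.3  2.8] 0.0
-130 10 0.52 0.067 [ 1.7 55.  24.8 99.6 -5.3 -6.4] 0.0 [  1.7  50.4  33.  112.3  -5.3  -6.4] 0.0 | -115: [ 0.8 41.   6.  79.8 -3.9 -8.3] 0.0
-130 10 0.59 0.067 [  1.6  65.2  46.8 111.2  -5.4  -6.5] 0.0 [  1.6  63.7  60.4 126.4  -5.4  -6.5] 0.0 | -115: [ 0.8 48.6 21.1 87.2 -3.9 -8.4] 0.0
-135 -20 0.52 0.067 [ -6.9  57.6  26.6 103.2   9.2   9.3] 0.0 [ -6.9  52.6  33.8 115.4   9.2   9.3] 0.0 | -115: [-5.1 39.7  3.6 78.2  6.2 13.5] 0.0
-135 -20 0.59 0.067 [ -6.3  68.4  50.  115.8   9.6   9.8] 0.0 [ -6.3  66.7  63.2 130.7
[... 417 characters left out ...]
 [  1.9  55.4  39.4 118.7  -5.7  -5.7] 0.0 | -115: [ 0.8 41.   6.  79.8 -3.9 -8.3] 0.0
-135 10 0.59 0.067 [  1.8  72.5  59.1 121.2  -5.8  -5.8] 0.0 [  1.7  69.6  70.8 134.1  -5.8  -6. ] 3.35 | -115: [ 0.8 48.6 21.1 87.2 -3.9 -8.4] 0.0
-40 0.05 (array([ 32.8,   4.9, -54. , -12.5, -27.3,  25.7]), np.float64(0.0))
-40 0.13 (array([ 32.8,  -3.4, -47. ,   2.7, -27.3,  25.7]), np.float64(0.0))
-40 0.2 (array([ 32.8,  -8.2, -39.8,  14.7, -27.3,  25.7]), np.float64(0.0))
-45 0.05 (array([ 31.3,   3.9, -49.4,  -2.6, -24.1,  26.6]), np.float64(0.0))
-45 0.13 (array([ 31.3,  -3.1, -42.2,  11.6, -24.1,  26.6]), np.float64(0.0))
-45 0.2 (array([ 31.3,  -7. , -34.8,  23. , -24.1,  26.6]), np.float64(0.0))
```

Run:
```python
from h import *
Rl=toolR(-5,-115,-1); t=np.array(tcp_of([.545,.0665,.03],Rl)); t[2]=.0203; print(t)
h=lambda f: toolR(-5-0*f,-25-90*f,-1)
st=get_state();C=q2R(st["orientation"])
plan([(h(.15),[.55,.25,.20]),(h(.55),[.54,.13,.23]),(Rl,t+[0,0,.06]),(Rl,t+[0,0,.012])],grip=-1,ang=9,step=35)
```

```text
[0.53700081 0.06719984 0.0203    ]
  wp 3 [0.55 0.25 0.2 ]
  wp 7 [0.54 0.13 0.23]
  wp 12 [0.537 0.067 0.08 ]
  wp 14 [0.537 0.067 0.032]
[-1,-18,-13,-11,-0,0.06,0,
 -1,-17,-13,-12,-0.01,0.06,0,
 -1,-15.7,-12.2,-13.8,-0.003,0.07,0.009,
 -1,-6,-30,-5,0,0.16,-0,
 -1,-5,-30,-5,0,0.16,-0,
 -1,-4,-30,-6,0,0.15,-0,
 -1,-3.5,-30.4,-7.1,0,0.158,-0,
 -1,8,-13,29,0,0.14,-0]
[-1,3,-12,30,0,0.14,-0,
 -1,-1,-13,30,0,0.14,-0,
 -1,-5,-12,29,0,0.14,-0,
 -1,-8.8,-12.9,28.7,0,0.147,0,
 -1,-10,0,22,0,-0,0,
 -1,-10.3,0,21.5,0,-0,0]
```

Emit:
arm_command(moves=[-1,-18,-13,-11,0,0.06,0,-1,-17,-13,-12,-0.01,0.06,0,-1,-16,-12,-14,0,0.07,0.01,-1,-6,-30,-5,0,0.16,0,-1,-5,-30,-5,0,0.16,0,-1,-4,-30,-6,0,0.15,0,-1,-3,-30,-7,0,0.16,0,-1,8,-13,29,0,0.14,0])

```text
clock: 21.6
tcp_pos: [0.5426, 0.1187, 0.2055]
orientation: [0.073, 0.046, 0.996, -0.003]
wrist_force: [1.5, 0.4, -4.7]
finger_gap: 0.0583
grip_force: 67.5
```

Emit:
arm_command(moves=[-1,3,-12,30,0,0.14,0,-1,-1,-13,30,0,0.14,0,-1,-5,-12,29,0,0.14,0,-1,-9,-13,29,0,0.147,0,-1,0,0,0,0,0,0])

```text
clock: 22.22
tcp_pos: [0.5365, 0.0685, 0.0691]
orientation: [-0.22, 0.045, 0.974, 0.009]
wrist_force: [-0.7, 0.4, -5.1]
finger_gap: 0.0584
grip_force: 67.4
```

Run:
```python
from h import *
st=get_state(); print(st["tcp_pos"],st["clock"],st["wrist_force"],np.degrees(st["joint_pos"]).round(1))
Rl=toolR(-5,-115,-1); t=np.array([.537,.0672,.0203])
print(R.from_matrix(q2R(st["orientation"]).T@Rl).as_rotvec())
plan([(Rl,t+[0,0,.006],3),(Rl,t+[0,0,.002],2)],grip=-1)
img,W=cloud("scene"); face(W,[.48,.03,.10],[.55,.11,.14],2,"top")
```

```text
[0.53646013 0.06845567 0.06913878] 22.225 [-0.70126427  0.42221947 -5.05732846] [-2.  41.3 15.1 89.2  1.3  3. ]
[-0.00041568 -0.00804404 -0.00519053]
  wp 3 [0.537 0.067 0.026]
  wp 5 [0.537 0.067 0.022]
[-1,-6,-0,13,-0,-0,-0,
 -1,-7,-1,13,-0,-0,-0,
 -1,-6,-0.1,12.4,-0,-0.008,-0.005,
 -1,-1,0,2,-0,-0,-0,
 -1,-0.7,0,1.6,-0,-0,-0]
top 206 c [0.5093 0.0617 0.1095] n [0.014 0.009 1.   ] min [0.498 0.042 0.108] max [0.525 0.087 0.111] ((512.4279174804688, 55.9128303527832), (38.874229431152344, 57.55794906616211), 47.06142044067383)
```

Emit:
arm_command(moves=[-1,-6,0,13,0,0,0,-1,-7,-1,13,0,0,0,-1,-6,0,12,0,-0.008,-0.005,-1,-1,0,2,0,0,0,-1,0,0,0,0,0,0])

```text
clock: 22.9
tcp_pos: [0.54, 0.0695, 0.0354]
orientation: [-0.208, 0.041, 0.977, 0.009]
wrist_force: [-0.2, -0.3, -4.0]
finger_gap: 0.0583
grip_force: 67.5
```

Emit:
arm_command(moves=[-1,-0.5,0,1,0,0,0,-1,0,0,0,0,0,0])

```text
clock: 23.15
tcp_pos: [0.5404, 0.0693, 0.0338]
orientation: [-0.208, 0.041, 0.977, 0.01]
wrist_force: [0.7, -0.0, -4.4]
finger_gap: 0.0582
grip_force: 67.5
```

Emit:
arm_command(moves=[-1,-0.5,0,1,0,0,0,-1,0,0,0,0,0,0])

```text
clock: 23.4
tcp_pos: [0.5402, 0.0693, 0.0323]
orientation: [-0.208, 0.041, 0.977, 0.01]
wrist_force: [0.3, 0.3, -4.7]
finger_gap: 0.0583
grip_force: 67.5
```

Emit:
arm_command(moves=[-1,-0.5,0,1,0,0,0,-1,0,0,0,0,0,0])

```text
clock: 23.65
tcp_pos: [0.5402, 0.0693, 0.0313]
orientation: [-0.208, 0.041, 0.977, 0.01]
wrist_force: [-0.5, 0.5, -3.7]
finger_gap: 0.0585
grip_force: 67.5
```

Emit:
arm_command(moves=[-1,-2,0,4,0,0.008,0,-1,-2,0,3,0,0.008,0,-1,0,0,0,0,0,0,-1,0,0,0,0,0,0])

```text
clock: 24.15
tcp_pos: [0.541, 0.0693, 0.0232]
orientation: [-0.216, 0.041, 0.975, 0.01]
wrist_force: [0.4, -0.2, -3.8]
finger_gap: 0.0582
grip_force: 67.5
```

Emit:
arm_command(moves=[-1,-0.5,0,1,0,0,0,-1,0,0,0,0,0,0])

```text
clock: 24.4
tcp_pos: [0.541, 0.0693, 0.0223]
orientation: [-0.216, 0.041, 0.975, 0.01]
wrist_force: [0.4, -0.1, -4.4]
finger_gap: 0.0584
grip_force: 67.5
```

Emit:
arm_command(moves=[-1,-0.5,0,1,0,0,0,-1,0,0,0,0,0,0])

```text
clock: 24.65
tcp_pos: [0.541, 0.0693, 0.0211]
orientation: [-0.216, 0.041, 0.975, 0.01]
wrist_force: [0.0, -1.2, -3.9]
finger_gap: 0.0586
grip_force: 67.5
```

Emit:
arm_command(moves=[-1,-0.5,0,1,0,0,0,-1,0,0,0,0,0,0,1,0,0,0,0,0,0,1,0,0,0,0,0,0,1,0,0,0,0,0,0,1,0,0,0,0,0,0])

```text
clock: 25.4
tcp_pos: [0.5411, 0.0693, 0.0201]
orientation: [-0.216, 0.041, 0.975, 0.01]
wrist_force: [0.1, 0.7, -0.1]
finger_gap: 0.0853
grip_force: 0.0
```

Run:
```python
from h import *
st=get_state(); print(st["tcp_pos"],st["clock"],st["wrist_force"],st["finger_gap"])
for c in ("scene","side"):
    img,W=cloud(c); cv2.imwrite(f"pics/{c}5.png",img)
    face(W,[.47,.02,.054],[.62,.13,.066],2,c+" top")
    face(W,[.46,.02,.01],[.62,.05,.05],1,c+" sideface")
    face(W,[.565,.02,.01],[.62,.12,.05],0,c+" endface")
```

```text
[0.54113163 0.06928399 0.02010997] 25.4 [ 0.08238713  0.66059901 -0.10173907] 0.08532885812078728
scene top 350 c [0.5398 0.0606 0.0604] n [ 0.005 -0.003  1.   ] min [0.503 0.037 0.059] max [0.585 0.088 0.062] ((542.6893920898438, 56.597137451171875), (66.06886291503906, 81.55024719238281), 85.65048217773438)
scene sideface 148 c [0.5623 0.0381 0.0303] n [ 0.057  0.998 -0.022] min [0.501 0.036 0.011] max [0.582 0.044 0.049] ((541.1328125, 39.32691192626953), (5.264710426330566, 81.48867797851562), 87.44877624511719)
scene endface 372 c [0.5832 0.0656 0.0304] n [ 0.995 -0.096 -0.002] min [0.58  0.036 0.011] max [0.587 0.095 0.05 ] ((583.0696411132812, 65.41915130615234), (61.18837356567383, 2.9813613891601562), 84.29791259765625)
side top 580 c [0.5382 0.0694 0.0585] n [-0.002  0.002  1.   ] min [0.501 0.038 0.057] max [0.581 0.108 0.06 ] ((541.9415283203125, 73.39768981933594), (76.89048767089844, 80.16722869873047), 85.2519302368164)
side sideface 362 c [0.5367 0.0384 0.0291] n [ 0.09   0.996 -0.004] min [0.502 0.034 0.011] max [0.578 0.042 0.049] ((539.387451171875, 38.16064453125), (3.0407228469848633, 78.86016082763672), 84.74518585205078)
side endface 46 c [0.573  0.035  0.0237] n [0.092 0.996 0.022] min [0.565 0.033 0.011] max [0.579 0.037 0.04 ] ((571.9004516601562, 34.984073638916016), (2.931912660598755, 13.520687103271484), 84.34298706054688)
```

View pics/scene5.png

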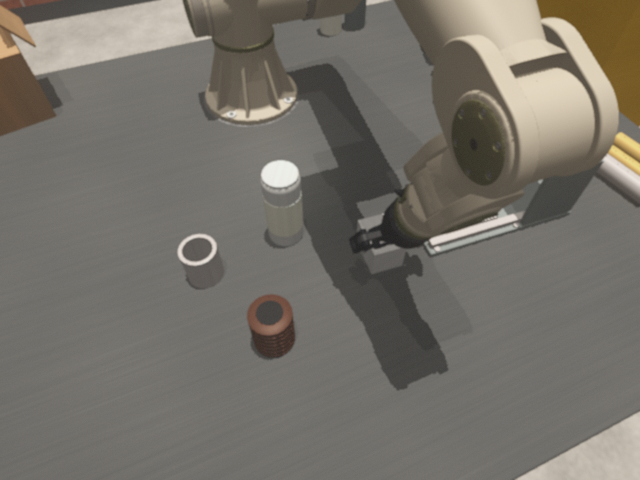

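The housing lies between the open fingers at (385,235), flat. I'll re-pitch the gripper around it to -135° and grip again, so it can be placed at -45°.

Run:
```python
from ik import *
Rg=toolR(-5.3,-135,-1); t=tcp_of([.5515,.067,.032],Rg)
print(ik(Rg,t,(0,50,20,100,5,14)))
C,p=plan([(Rg,t,4)])
for e in (-40,-45):
  Rq=toolR(SY-90,e,-1)
```

```text
(array([ -2.5,  64.1,  40.7, 111.6,   2. ,   2. ]), np.float64(0.0))
  wp 4 [0.538 0.068 0.019]
[1,0,-0,1,-0,0.09,0,
 1,1,-0,1,-0,0.09,0,
 1,0,-1,0,-0,0.08,0,
 1,0.7,-0.3,0.9,-0.004,0.09,0.007]
```

Emit:
arm_command(moves=[1,0,0,1,0,0.09,0,1,1,0,1,0,0.09,0,1,0,-1,0,0,0.08,0,1,1,0,1,0,0.09,0.007,1,0,0,0,0,0,0,1,0,0,0,0,0,0])

```text
clock: 26.25
tcp_pos: [0.538, 0.0686, 0.0186]
orientation: [-0.382, 0.042, 0.923, 0.016]
wrist_force: [0.3, -0.1, 0.4]
finger_gap: 0.0856
grip_force: 0.0
```

Emit:
arm_command(moves=[-1,0,0,0,0,0,0,-1,0,0,0,0,0,0,-1,0,0,0,0,0,0,-1,0,0,0,0,0,0], newtons=60)

```text
clock: 26.75
tcp_pos: [0.5386, 0.0687, 0.0208]
orientation: [-0.381, 0.042, 0.923, 0.016]
wrist_force: [3.2, 0.8, 7.1]
finger_gap: 0.0588
grip_force: 66.4
```

Run:
```python
from ik import *
st=get_state(); print(st["tcp_pos"],st["clock"],st["wrist_force"],st["finger_gap"],np.degrees(st["joint_pos"]).round(1))
C=q2R(st["orientation"]); p=st["tcp_pos"]
H=toolR(-5.3,-90,-1)  # reference
# housing-in-tool: lying axis (mouth) dir = -(cos,sin) at az -5.3
m=np.array([-np.cos(D(-5.3)),-np.sin(D(-5.3)),0]); c=np.array([.5415,.067,.03]); 
mt=C.T@m; ct=C.T@(c-p); print("mouth in tool",mt,"centre in tool",ct)
# place: mouth down; keep pitch relation
e=np.degrees(np.arcsin(C[2,2])); print("e",e)
Rq=toolR(SY-90,-45,-1); 
# correct so that mouth exactly down
w=np.cross(Rq@mt,[0,0,-1]); Rq=R.from_rotvec(w).as_matrix()@Rq; print("down check",Rq@mt)
t=PAD+[0,0,.04]-Rq@ct; print("place tcp",t.round(4),ik(Rq,t),ik(Rq,t+[0,0,.1]))
np.savez("place.npz",Rq=Rq,t=t)
S=R.from_matrix([C,Rq]); from scipy.spatial.transform import Slerp
h=Slerp([0,1],S)
plan([(C,p+[0,0,.10]),(h(.5).as_matrix(),[.53,.13,.26]),(Rq,t+[0,0,.10])],grip=-1,ang=9,step=35)
```

```text
[0.53860092 0.06865439 0.02081071] 26.75 [3.2096366  0.80735594 7.06072247] 0.058839961005963844 [ -2.3  63.9  40.9 111.8   1.9   2.1]
mouth in tool [0.70918306 0.0026733  0.70501932] centre in tool [ 0.00432283 -0.00141499 -0.00865423]
e -45.16798066729147
down check [-7.25001934e-09  7.57053976e-09 -1.00000000e+00]
place tcp [0.5378 0.2688 0.069 ] (array([ 31.9,   9.3, -53.1, -11.5, -24.7,  27. ]), np.float64(0.0)) (array([ 31.9,  -1.2, -45. ,   7.1, -24.7,  27. ]), np.float64(0.0))
  wp 3 [0.539 0.069 0.121]
  wp 9 [0.53 0.13 0.26]
  wp 15 [0.538 0.269 0.169]
[-1,24,-0,-24,0,0,0,
 -1,23,-0,-23,0,0,0,
 -1,23.5,-0.3,-23.9,0,0,0,
 -1,18,10,-15,-0,-0.13,-0,
 -1,16,10,-17,-0,-0.13,-0,
 -1,14,10,-19,-0,-0.13,-0,
 -1,11,10,-20,-0,-0.13,-0,
 -1,8,10,-22,-0,-0.13,-0.01]
[-1,5.3,10,-22.9,-0.002,-0.135,-0,
 -1,1,23,15,-0,-0.13,-0,
 -1,2,23,15,-0,-0.13,-0,
 -1,5,23,15,-0,-0.13,-0,
 -1,6,23,14,-0,-0.13,-0,
 -1,8,23,13,-0,-0.13,-0.01,
 -1,9.4,23.9,11.3,-0.003,-0.136,-0]
```

Emit:
arm_command(moves=[-1,24,0,-24,0,0,0,-1,23,0,-23,0,0,0,-1,23,0,-24,0,0,0,-1,18,10,-15,0,-0.13,0,-1,16,10,-17,0,-0.13,0,-1,14,10,-19,0,-0.13,0,-1,11,10,-20,0,-0.13,0,-1,8,10,-22,0,-0.13,0])

```text
clock: 27.75
tcp_pos: [0.5312, 0.1203, 0.2354]
orientation: [-0.065, 0.045, 0.997, 0.001]
wrist_force: [-0.0, 0.1, -2.9]
finger_gap: 0.0588
grip_force: 65.4
```

Emit:
arm_command(moves=[-1,5,10,-23,0,-0.135,0,-1,1,23,15,0,-0.13,0,-1,2,23,15,0,-0.13,0,-1,5,23,15,0,-0.13,0,-1,6,23,14,0,-0.13,0,-1,8,23,13,0,-0.13,-0.01,-1,9,24,11,0,-0.136,0,-1,0,0,0,0,0,0])

```text
clock: 28.75
tcp_pos: [0.5322, 0.2672, 0.1586]
orientation: [0.377, 0.032, 0.925, -0.022]
wrist_force: [-1.6, -0.5, -5.4]
finger_gap: 0.059
grip_force: 66.0
```

Run:
```python
from h import *
z=np.load("place.npz"); Rq,t=z["Rq"],z["t"]
st=get_state(); print(np.degrees(st["joint_pos"]).round(1),st["tcp_pos"],t+[0,0,.1],st["clock"],st["wrist_force"])
print(R.from_matrix(q2R(st["orientation"]).T@Rq).as_rotvec().round(3))
plan([(Rq,t+[0,0,.03])],grip=-1,step=15)
```

```text
[ 32.4  -0.5 -45.2   7.6 -25.4  27.7] [0.53222098 0.26717662 0.15864144] [0.53776091 0.26876268 0.1689605 ] 28.75 [-1.59734899 -0.52265943 -5.44531854]
[-0.014 -0.014  0.005]
  wp 4 [0.538 0.269 0.099]
[-1,9,1,12,-0,-0,0,
 -1,10,1,11,-0,-0,0,
 -1,9,0,12,-0.01,-0.01,0,
 -1,10,0.8,11.3,-0.004,-0.004,0.005]
```

Emit:
arm_command(moves=[-1,9,1,12,0,0,0,-1,10,1,11,0,0,0,-1,9,0,12,-0.01,-0.01,0,-1,0,0,0,0,0,0,-1,0,0,0,0,0,0,-1,0,0,0,0,0,0])

```text
clock: 29.5
tcp_pos: [0.5457, 0.2701, 0.1234]
orientation: [0.388, 0.034, 0.921, -0.015]
wrist_force: [-0.7, 0.7, -3.5]
finger_gap: 0.0588
grip_force: 65.8
```

Run:
```python
from h import *
z=np.load("place.npz"); Rq,t=z["Rq"],z["t"]
st=get_state(); print(np.degrees(st["joint_pos"]).round(1),st["tcp_pos"],t,st["clock"],st["wrist_force"])
print(R.from_matrix(q2R(st["orientation"]).T@Rq).as_rotvec().round(3))
for c in ("scene","side"):
    img,W=cloud(c); cv2.imwrite(f"pics/{c}6.png",img)
    face(W,[.485,.22,.145],[.58,.34,.175],2,c+" top")
    face(W,[.47,.22,.075],[.60,.262,.145],1,c+" front")
    face(W,[.545,.20,.075],[.61,.34,.145],0,c+" side")
    face(W,[.47,.17,.070],[.61,.205,.0735],2,c+" plate")
plan([(Rq,t+[0,0,.008])],grip=-1,step=8)
```

```text
[ 31.8   3.7 -48.6  -1.9 -24.9  26.9] [0.54569431 0.2700892  0.12338966] [0.53776091 0.26876268 0.0689605 ] 29.5 [-0.73738553  0.7390848  -3.47699369]
[-0.002  0.008 -0.005]
scene top 1124 c [0.5366 0.2693 0.1668] n [ 0.043 -0.05   0.998] min [0.493 0.231 0.162] max [0.569 0.313 0.172] ((529.6937866210938, 274.1681213378906), (83.5014877319336, 87.56879425048828), 3.417027473449707)
scene front 613 c [0.5393 0.2412 0.1162] n [0.025 1.    0.013] min [0.507 0.239 0.087] max [0.567 0.244 0.145] ((536.4904174804688, 241.5498504638672), (5.503635883331299, 62.50750732421875), 88.35603332519531)
scene side 624 c [0.568  0.2678 0.1173] n [ 0.995 -0.104  0.005] min [0.563 0.238 0.088] max [0.571 0.298 0.145] ((567.8123168945312, 268.8146057128906), (61.9427604675293, 4.156335830688477), 84.25112915039062)
scene plate 145 c [0.527  0.1898 0.0721] n [-0.007 -0.071  0.997] min [0.487 0.184 0.071] max [0.563 0.196 0.073] ((525.2314453125, 189.88990783691406), (10.245960235595703, 78.44155883789062), 86.28070831298828)
side top 467 c [0.5324 0.2648 0.1639] n [ 0.01  -0.071  0.997] min [0.49  0.22
[... 235 characters left out ...]
.244 0.144] ((533.6564331054688, 240.0599822998047), (3.451740026473999, 60.282161712646484), 85.58346557617188)
side side 128 c [0.5541 0.2384 0.1155] n [ 0.126  0.992 -0.008] min [0.545 0.236 0.086] max [0.563 0.241 0.144] ((554.2852172851562, 238.53311157226562), (3.0969080924987793, 18.82026481628418), 83.95100402832031)
side plate 59 c [0.5203 0.1878 0.0709] n [0.009 0.052 0.999] min [0.484 0.182 0.07 ] max [0.56  0.194 0.072] ((522.0629272460938, 187.9544219970703), (10.318659782409668, 77.1836166381836), 86.11837768554688)
  wp 6 [0.538 0.269 0.077]
[-1,6,-0,4,-0,0,-0,
 -1,6,-0,5,-0,0,-0,
 -1,7,-0,4,-0,0,-0,
 -1,6,-1,5,-0,0,-0,
 -1,7,-0,4,-0,0,-0,
 -1,6.1,-0.8,4.8,-0.002,0.008,-0.004]
```

View pics/side6.png

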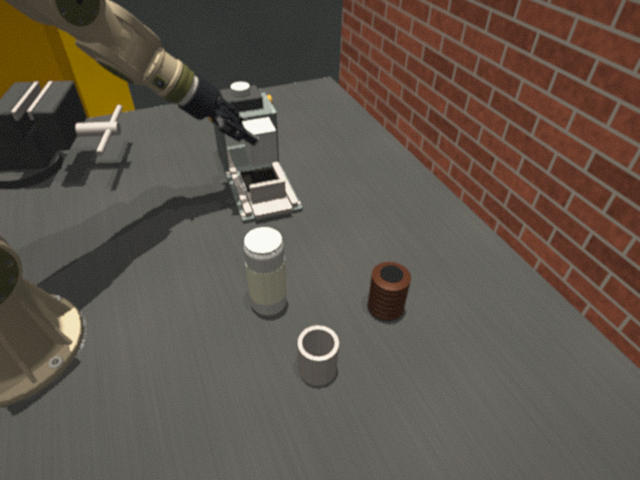

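The housing is level above the pad at about (262,140), about 8 mm too far in x. The planned moves correct that on the way down.

Emit:
arm_command(moves=[-1,6,0,4,0,0,0,-1,6,0,5,0,0,0,-1,7,0,4,0,0,0,-1,6,-1,5,0,0,0,-1,6,0,4,0,0,0,-1,6,-1,4,0,0.008,-0.004,-1,0,0,0,0,0,0,-1,0,0,0,0,0,0])

```text
clock: 30.6
tcp_pos: [0.5377, 0.2684, 0.0776]
orientation: [0.383, 0.032, 0.923, -0.016]
wrist_force: [0.5, -0.4, -4.0]
finger_gap: 0.0587
grip_force: 66.0
```

Run:
```python
from h import *
z=np.load("place.npz"); Rq,t=z["Rq"],z["t"]
st=get_state(); print(st["tcp_pos"],t,st["clock"],st["wrist_force"])
print(R.from_matrix(q2R(st["orientation"]).T@Rq).as_rotvec().round(3))
plan([(Rq,t+[0,0,.003],3)],grip=-1,step=4)
```

```text
[0.53773526 0.26839623 0.07764241] [0.53776091 0.26876268 0.0689605 ] 30.6 [ 0.46150117 -0.4166319  -4.02864773]
[-0.002 -0.001 -0.   ]
  wp 3 [0.538 0.269 0.072]
[-1,1,0,1,-0,-0,-0,
 -1,2,0,2,-0,-0,-0,
 -1,1,0.4,1,-0.002,-0.001,-0]
```

Emit:
arm_command(moves=[-1,1,0,1,0,0,0,-1,2,0,2,0,0,0,-1,1,0,1,0,0,0,-1,0,0,0,0,0,0])

```text
clock: 31.1
tcp_pos: [0.5372, 0.2681, 0.0713]
orientation: [0.383, 0.032, 0.923, -0.016]
wrist_force: [0.7, -0.7, -4.3]
finger_gap: 0.0589
grip_force: 66.0
```

Emit:
arm_command(moves=[-1,0.7,0,0.7,0,0,0,-1,0,0,0,0,0,0])

```text
clock: 31.35
tcp_pos: [0.5373, 0.2682, 0.0706]
orientation: [0.383, 0.032, 0.923, -0.016]
wrist_force: [0.7, 0.7, -3.8]
finger_gap: 0.0589
grip_force: 66.0
```

Emit:
arm_command(moves=[-1,0.7,0,0.7,0,0,0,-1,0,0,0,0,0,0])

```text
clock: 31.6
tcp_pos: [0.5373, 0.2682, 0.0695]
orientation: [0.383, 0.032, 0.923, -0.016]
wrist_force: [0.1, 0.2, -3.9]
finger_gap: 0.0589
grip_force: 66.0
```

Emit:
arm_command(moves=[-1,0.7,0,0.7,0,0,0,-1,0,0,0,0,0,0])

```text
clock: 31.85
tcp_pos: [0.5377, 0.2683, 0.0691]
orientation: [0.384, 0.032, 0.923, -0.016]
wrist_force: [-0.1, 0.5, -2.1]
finger_gap: 0.0591
grip_force: 66.4
```

Emit:
arm_command(moves=[-1,0.6,0,0.6,0,0,0,-1,0,0,0,0,0,0,1,0,0,0,0,0,0,1,0,0,0,0,0,0,1,0,0,0,0,0,0,1,0,0,0,0,0,0])

```text
clock: 32.6
tcp_pos: [0.5374, 0.2682, 0.0677]
orientation: [0.383, 0.032, 0.923, -0.016]
wrist_force: [1.0, -1.2, -0.1]
finger_gap: 0.0852
grip_force: 0.0
```

Run:
```python
from ik import *
st=get_state(); print(st["tcp_pos"],st["clock"],st["wrist_force"],st["finger_gap"])
C=q2R(st["orientation"]); p=st["tcp_pos"]
# push pose: tool y across station y, tilt so fingers lean: tool z has +station-x component
a=D(SY); ux=np.array([np.cos(a),np.sin(a),0]); 
plate=PAD-80*.001*ux-[0,0,.032]; face0=plate-.005*ux
for tilt in (0,20):
  for sgn in (1,-1):
    zt=np.sin(D(tilt))*ux-np.array([0,0,np.cos(D(tilt))]); yt=sgn*np.cross([0,0,1],ux); Rp=np.stack([np.cross(yt,zt),yt,zt],1)
    for s in (-.03,.10):
        for q0 in ((20,40,0,60,0,-70),(20,40,0,60,0,90)):
            print(tilt,sgn,s,ik(Rp,face0+ux*s+[0,0,.045],q0))
print(face0)
# retreat
plan([(C,p+[0,0,.09])],grip=1,step=22)
```

```text
[0.53741287 0.26820918 0.06771832] 32.6 [ 0.95040103 -1.24874532 -0.1054228 ] 0.08519572006256325
0 1 -0.03 (array([  7.9,  20.2, -17.7,  52. ,  -0. , -78.1]), np.float64(0.0))
0 1 -0.03 (array([  7.9,  20.2, -17.7,  52. ,   0. , -78.1]), np.float64(0.0))
0 1 0.1 (array([ 20.5,  25.9,  -8.8,  55.3,  -0. , -65.5]), np.float64(0.0))
0 1 0.1 (array([ 20.5,  25.9,  -8.8,  55.3,   0. , -65.5]), np.float64(0.0))
0 -1 -0.03 (array([  30.2,   37.3,   -2.9,   69.6,  -36.4, -179.9]), np.float64(111.36))
0 -1 -0.03 (array([  7.9,  20.2, -17.7,  52. ,   0. , 101.9]), np.float64(0.0))
0 -1 0.1 (array([  36.9,   38.3,    4.6,   69.8,  -29.1, -179.9]), np.float64(97.17))
0 -1 0.1 (array([ 20.5,  25.9,  -8.8,  55.3,  -0. , 114.5]), np.float64(0.0))
20 1 -0.03 (array([ -4.3,  18.7, -23.3,  48.1,  20. , -90.3]), np.float64(0.0))
20 1 -0.03 (array([ -4.3,  18.7, -23.3,  48.1,  20. , -90.3]), np.float64(0.0))
20 1 0.1 (array([  9.8,  20.9, -20. ,  44.1,  19.4, -75.3]), np.float64(0.0))
20 1 0.1 (array([  9.8,  20.9, -20. ,  44.1,  19.4, -75.3]), np.float64(0.0))
20 -1 -0.03 (array([  24.9,   18.5,  -25.8,   40.5,  -25.1, -179.9]), np.float64(127.48))
20 -1 -0.03 (array([ -4.3,  18.7, -23.3,  48.1,  20. ,  89.7]), np.float64(0.0))
20 -1 0.1 (array([  31.3,   19.1,  -23.2,   36.2,  -17.1, -179.9]), np.float64(109.64))
20 -1 0.1 (array([  9.8,  20.9, -20. ,  44.1,  19.4, 104.7]), np.float64(0.0))
[0.5225707  0.18320706 0.        ]
  wp 5 [0.537 0.268 0.158]
[1,-13,-0,-13,0,0,0,
 1,-13,-0,-13,0,0,0,
 1,-13,-0,-13,0,0,0,
 1,-12,-0,-12,0,0,0,
 1,-12.7,-0.4,-12.5,0,0,0]
```

Emit:
arm_command(moves=[1,-7,0,-7,0,0,0,1,-13,0,-13,0,0,0,1,-13,0,-13,0,0,0,1,-13,0,-13,0,0,0,1,-15,0,-18,0,0,0,1,-15,0,-20,0,0,0,1,0,0,-20,0,0,0])

```text
clock: 33.48
tcp_pos: [0.5184, 0.2706, 0.1982]
orientation: [0.385, 0.033, 0.922, -0.015]
wrist_force: [0.5, -0.2, -0.2]
finger_gap: 0.0855
grip_force: 0.0
```

Run:
```python
from ik import *
st=get_state(); print(st["tcp_pos"],st["clock"])
for c in ("scene","side"):
    img,W=cloud(c); cv2.imwrite(f"pics/{c}7.png",img)
    face(W,[.47,.22,.106],[.60,.32,.116],2,c+" top")
    face(W,[.47,.22,.04],[.60,.262,.105],1,c+" front")
    face(W,[.47,.17,.0695],[.61,.205,.0735],2,c+" plate")
    face(W,[.47,.32,.145],[.62,.48,.155],2,c+" roof")
a=D(SY); ux=np.array([np.cos(a),np.sin(a),0]); face0=PAD-.085*ux-[0,0,.032]
zt=np.sin(D(20))*ux-np.array([0,0,np.cos(D(20))]); yt=np.cross([0,0,1],ux); Rp=np.stack([np.cross(yt,zt),yt,zt],1)
s=face0-.045*ux+[0,0,.045]
print(s)
plan([(q2R(st["orientation"])@R.from_rotvec([0,0,-.0]).as_matrix(),st["tcp_pos"]+[0,-.06,.03]),(Rp,s+[0,-.01,.12]),(Rp,s)],grip=-1,ang=9,step=35)
```

```text
[0.51840335 0.27060645 0.19817977] 33.475
scene top 709 c [0.5317 0.2687 0.1126] n [ 0.001 -0.003  1.   ] min [0.501 0.239 0.111] max [0.56  0.299 0.114] ((530.5994262695312, 269.35943603515625), (61.92068862915039, 61.78249740600586), 85.55461883544922)
scene front 619 c [0.5306 0.2398 0.0734] n [ 0.009  1.    -0.003] min [0.499 0.237 0.041] max [0.559 0.243 0.105] ((528.516357421875, 240.42919921875), (6.1327924728393555, 61.788272857666016), 88.92683410644531)
scene plate 141 c [0.5285 0.1894 0.072 ] n [-0.003 -0.112  0.994] min [0.486 0.183 0.07 ] max [0.564 0.196 0.073] ((525.3167114257812, 189.83021545410156), (10.835576057434082, 78.95538330078125), 85.27033996582031)
scene roof 1312 c [0.56   0.3835 0.1508] n [ 0.    -0.002  1.   ] min [0.472 0.347 0.149] max [0.611 0.454 0.152] ((540.932861328125, 403.95849609375), (111.17457580566406, 139.74786376953125), 86.60674285888672)
side top 345 c [0.5279 0.2662 0.1103] n [0.006 0.003 1.   ] min [0.497 0.236 0.109] max [0.558 0.298 0.112] ((527.9338989257812, 267.399658203125), (62.71451950073242, 60.053836822509766), 85.43270111083
[... 520 characters left out ...]
07 0.45  0.15 ] ((538.49267578125, 400.92364501953125), (110.22377014160156, 137.38287353515625), 87.16475677490234)
[0.51943166 0.13831667 0.045     ]
  wp 2 [0.518 0.211 0.228]
  wp 13 [0.519 0.128 0.165]
  wp 17 [0.519 0.138 0.045]
[-1,-12,-30,-9,0,0,0,
 -1,-12.8,-30.3,-8.6,0.001,0,0.001,
 -1,4,-7,5,-0.08,0.03,-0.12,
 -1,4,-7,4,-0.08,0.03,-0.12,
 -1,5,-7,4,-0.08,0.03,-0.12,
 -1,6,-7,3,-0.08,0.03,-0.12,
 -1,7,-6,3,-0.08,0.03,-0.12,
 -1,7,-6,2,-0.08,0.03,-0.12]
[-1,8,-5,2,-0.08,0.03,-0.12,
 -1,8,-4,2,-0.08,0.04,-0.12,
 -1,8,-3,3,-0.07,0.03,-0.12,
 -1,9,-2,2,-0.08,0.04,-0.12,
 -1,9.1,-1.8,3,-0.074,0.034,-0.124,
 -1,8,0,29,0,0,-0,
 -1,8,0,29,0,0,-0,
 -1,8,0,29,0,0,-0]
[-1,7.7,0.6,29.2,0,0,-0]
```

View pics/scene7.png

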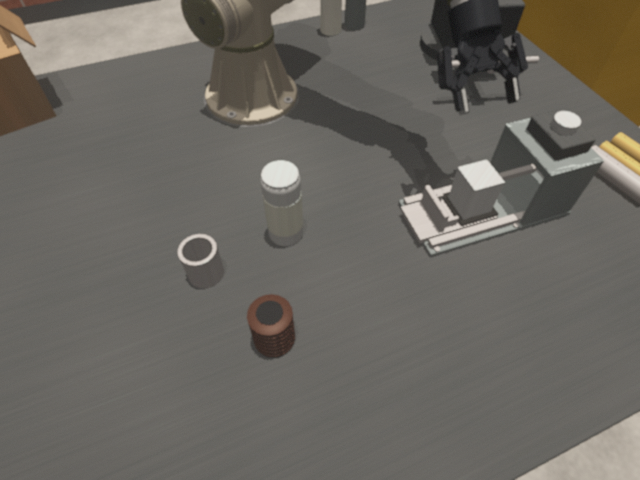

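The housing stands mouth-down, centred and square on the pad at about (478,190). Now I'll shut the gripper and go to the front of the push plate.

Emit:
arm_command(moves=[1,-12,-30,-9,0,0,0,1,-13,-30,-9,0,0,0,-1,4,-7,5,-0.08,0.03,-0.12,-1,4,-7,4,-0.08,0.03,-0.12,-1,5,-7,4,-0.08,0.03,-0.12,-1,6,-7,3,-0.08,0.03,-0.12,-1,7,-6,3,-0.08,0.03,-0.12,-1,7,-6,2,-0.08,0.03,-0.12])

```text
clock: 34.58
tcp_pos: [0.5188, 0.1644, 0.1908]
orientation: [0.267, -0.382, 0.882, 0.07]
wrist_force: [-0.4, 0.1, -0.1]
finger_gap: -0.0006
grip_force: 0.0
```

Emit:
arm_command(moves=[-1,8,-5,2,-0.08,0.03,-0.12,-1,8,-4,2,-0.08,0.04,-0.12,-1,8,-3,3,-0.07,0.03,-0.12,-1,9,-2,2,-0.08,0.04,-0.12,-1,9,-2,3,-0.074,0.034,-0.124,-1,0,0,0,0,0,0,-1,0,0,0,0,0,0])

```text
clock: 35.45
tcp_pos: [0.5188, 0.128, 0.1623]
orientation: [0.125, -0.671, 0.721, 0.119]
wrist_force: [0.7, -0.2, 0.7]
finger_gap: -0.0002
grip_force: 0.0
```

```bash
cat > push.py <<'E'
from h import *
a=D(SY); ux=np.array([np.cos(a),np.sin(a),0]); face0=PAD-.085*ux-[0,0,.032]
zt=np.sin(D(20))*ux-np.array([0,0,np.cos(D(20))]); yt=np.cross([0,0,1],ux); Rp=np.stack([np.cross(yt,zt),yt,zt],1)
st=get_state(); p=st["tcp_pos"]
print("along",((p-face0)@ux).round(4),"across",((p-face0)@yt).round(4),"z",p[2].round(4),"rot",R.from_matrix(q2R(st["orientation"]).T@Rp).as_rotvec().round(3),"F",(st["wrist_force"]@ux).round(1),"t",st["clock"],"gap",st["finger_gap"])
E
python3 - <<'E'
from push import *
plan([(Rp,face0-.045*ux+[0,0,.045])],grip=-1,step=30)
E
```

```text
along -0.0553 across -0.0001 z 0.1623 rot [ 0.003 -0.002 -0.003] F -0.2 t 35.45 gap -0.0001811918368655703
  wp 4 [0.519 0.138 0.045]
[-1,8,-0,28,0,-0,-0,
 -1,7,-0,29,0,-0,-0,
 -1,8,-0,28,0,-0,-0,
 -1,7.2,-0.4,28.8,0.003,-0.002,-0.003]
```

Emit:
arm_command(moves=[-1,8,0,28,0,0,0,-1,7,0,29,0,0,0,-1,8,0,28,0,0,0,-1,7,0,28,0,0,0,-1,0,0,0,0,0,0,-1,-9.4,0,3.4,0,0,0,-1,-9.4,0,3.4,0,0,0,-1,0,0,0,0,0,0])

```text
clock: 36.45
tcp_pos: [0.5215, 0.1589, 0.0475]
orientation: [0.126, -0.672, 0.72, 0.118]
wrist_force: [0.5, 0.5, -1.0]
finger_gap: 0.0001
grip_force: 0.0
```

Emit:
arm_command(moves=[-1,-4.7,0,1.7,0,0,0,-1,-4.7,0,1.7,0,0,0,-1,0,0,0,0,0,0])

```text
clock: 36.83
tcp_pos: [0.5215, 0.1683, 0.0463]
orientation: [0.125, -0.672, 0.72, 0.119]
wrist_force: [0.7, 0.0, -0.5]
finger_gap: -0.0
grip_force: 0.0
```

```bash
python3 push.py
```

```text
along -0.015 across 0.0 z 0.0463 rot [ 0.004 -0.002 -0.001] F 0.1 t 36.825 gap -3.4943205205114796e-05
```

Emit:
arm_command(moves=[-1,-2.8,0,1,0,0,0,-1,-2.8,0,1,0,0,0,-1,-3.8,0,1.4,0,0,0,-1,-5.6,0,2.1,0,0,0,-1,-5.6,0,2.1,0,0,0,-1,-7.5,0,2.7,0,0,0,-1,-7.5,0,2.7,0,0,0,-1,-7.5,0,2.7,0,0,0])

```text
clock: 37.83
tcp_pos: [0.525, 0.213, 0.0464]
orientation: [0.124, -0.671, 0.721, 0.118]
wrist_force: [-2.1, -7.6, 5.1]
finger_gap: 0.0002
grip_force: 3.3
```

```bash
python3 push.py
```

```text
along 0.0299 across -0.0003 z 0.0464 rot [ 0.003 -0.005 -0.002] F -7.7 t 37.825 gap 0.00022536604814587087
```

Emit:
arm_command(moves=[-1,-7.5,0,2.7,0,0,0,-1,-7.5,0,2.7,0,0,0,-1,-7.5,0,2.7,0,0,0,-1,-7.5,0,2.7,0,0,0,-1,-7.5,0,2.7,0,0,0,-1,-7.5,0,2.7,0,0,0,-1,-4.7,0,1.7,0,0,0,-1,0,0,0,0,0,0])

```text
clock: 38.83
tcp_pos: [0.5287, 0.2658, 0.0466]
orientation: [0.125, -0.672, 0.721, 0.118]
wrist_force: [-2.0, -5.8, 5.7]
finger_gap: -0.0003
grip_force: 3.6
```

Run:
```python
from push import *
for c in ("scene","side"):
    img,W=cloud(c); cv2.imwrite(f"pics/{c}8.png",img)
    face(W,[.47,.19,.0695],[.61,.32,.0735],2,c+" plate")
```

```text
along 0.0828 across -0.0003 z 0.0466 rot [ 0.002 -0.005 -0.001] F -5.9 t 38.825 gap -0.0002767347641652026
scene plate 100 c [0.5494 0.2734 0.0721] n [ 0.005 -0.002  1.   ] min [0.503 0.246 0.071] max [0.57  0.316 0.073] ((532.0204467773438, 280.47674560546875), (72.3544921875, 70.3836441040039), 3.942375659942627)
side plate 53 c [0.5232 0.2566 0.0708] n [0.001 0.091 0.996] min [0.488 0.242 0.07 ] max [0.565 0.266 0.073] ((525.8178100585938, 252.61239624023438), (21.479631423950195, 78.94641876220703), 85.18622589111328)
```

Emit:
arm_command(moves=[-1,-2.8,0,1,0,0,0,-1,-2.8,0,1,0,0,0,-1,0,0,0,0,0,0])

```text
clock: 39.3
tcp_pos: [0.5291, 0.2715, 0.0466]
orientation: [0.124, -0.671, 0.721, 0.118]
wrist_force: [-0.8, -6.6, 5.7]
finger_gap: -0.0
grip_force: 3.7
```

Emit:
arm_command(moves=[-1,-2.8,0,1,0,0,0,-1,0,0,0,0,0,0])

```text
clock: 39.55
tcp_pos: [0.5293, 0.2744, 0.0466]
orientation: [0.124, -0.671, 0.721, 0.118]
wrist_force: [-1.4, -6.8, 4.5]
finger_gap: -0.0001
grip_force: 3.7
```

Emit:
arm_command(moves=[-1,-1.9,0,0.7,0,0,0,-1,0,0,0,0,0,0])

```text
clock: 39.8
tcp_pos: [0.5294, 0.2763, 0.0467]
orientation: [0.124, -0.671, 0.721, 0.118]
wrist_force: [-0.7, -7.5, 5.9]
finger_gap: -0.0001
grip_force: 3.8
```

Emit:
arm_command(moves=[-1,-1.9,0,0.7,0,0,0,-1,0,0,0,0,0,0])

```text
clock: 40.05
tcp_pos: [0.5296, 0.2783, 0.0467]
orientation: [0.124, -0.671, 0.721, 0.118]
wrist_force: [-1.8, -7.6, 5.5]
finger_gap: 0.0003
grip_force: 3.9
```

Emit:
arm_command(moves=[-1,-1.9,0,0.7,0,0,0,-1,0,0,0,0,0,0])

```text
clock: 40.3
tcp_pos: [0.5297, 0.2803, 0.0467]
orientation: [0.124, -0.671, 0.721, 0.118]
wrist_force: [-2.3, -7.5, 6.0]
finger_gap: 0.0
grip_force: 4.0
```

Emit:
arm_command(moves=[-1,-1.4,0,0.5,0,0,0,-1,0,0,0,0,0,0])

```text
clock: 40.55
tcp_pos: [0.5298, 0.2817, 0.0466]
orientation: [0.124, -0.671, 0.721, 0.118]
wrist_force: [-1.2, -7.8, 6.3]
finger_gap: -0.0002
grip_force: 4.1
```

Emit:
arm_command(moves=[-1,-1.4,0,0.5,0,0,0,-1,0,0,0,0,0,0])

```text
clock: 40.8
tcp_pos: [0.5299, 0.2831, 0.0466]
orientation: [0.124, -0.671, 0.721, 0.118]
wrist_force: [-2.2, -8.0, 6.5]
finger_gap: -0.0
grip_force: 4.1
```

Emit:
arm_command(moves=[-1,-1.4,0,0.5,0,0,0,-1,0,0,0,0,0,0])

```text
clock: 41.05
tcp_pos: [0.53, 0.2847, 0.0466]
orientation: [0.124, -0.671, 0.721, 0.118]
wrist_force: [-1.3, -8.3, 6.4]
finger_gap: 0.0002
grip_force: 4.1
```

Emit:
arm_command(moves=[-1,-1.4,0,0.5,0,0,0,-1,0,0,0,0,0,0])

```text
clock: 41.3
tcp_pos: [0.5301, 0.2861, 0.0467]
orientation: [0.124, -0.671, 0.721, 0.118]
wrist_force: [-2.0, -7.8, 5.5]
finger_gap: -0.0002
grip_force: 4.1
```

Run:
```python
from push import *
img,W=cloud("scene"); cv2.imwrite("pics/scene9.png",cv2.resize(img[60:300,340:640],None,fx=2.5,fy=2.5))
```

```text
along 0.1032 across -0.0004 z 0.0467 rot [ 0.002 -0.005 -0.002] F -7.9 t 41.3 gap -0.00017051759758666355
```

View pics/scene9.png

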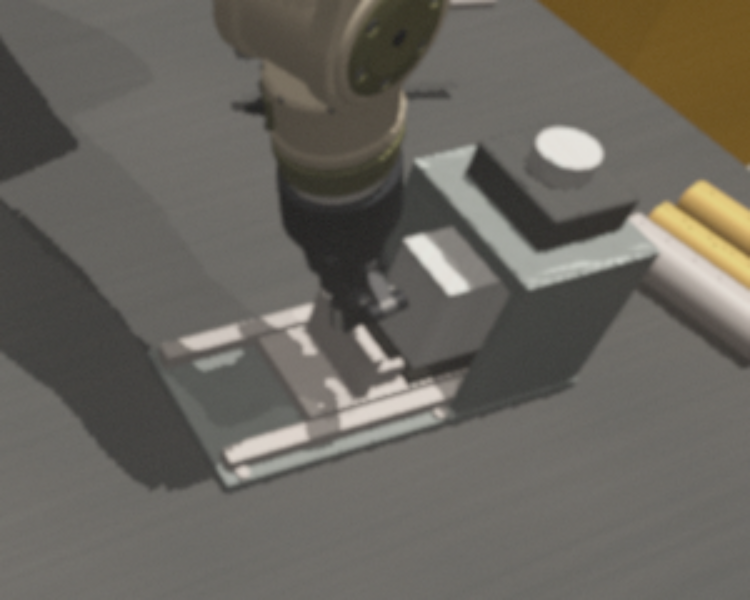

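The slide is well in, but the housing's top still shows in front of the hood (crop around (450,260)). I'll measure how much travel is left.

Run:
```python
from push import *
for c in ("scene","side"):
    img,W=cloud(c)
    face(W,[.52,.27,.106],[.58,.40,.116],2,c+" top")
    face(W,[.54,.31,.08],[.60,.37,.105],1,c+" front")
    face(W,[.545,.28,.04],[.60,.38,.10],0,c+" side")
    m=(W[...,0]>.53)&(W[...,0]<.58)&(W[...,1]>.27)&(W[...,1]<.33)&(abs(W[...,2]-.0715)<.002); print(m.sum(),W[m].mean(0) if m.any() else "")
```

```text
along 0.1031 across -0.0003 z 0.0466 rot [ 0.002 -0.005 -0.002] F -7.6 t 41.35 gap -3.164253327305901e-05
scene top 369 c [0.5436 0.3505 0.1127] n [ 0.005 -0.009  1.   ] min [0.521 0.329 0.111] max [0.567 0.372 0.114] ((543.3399047851562, 350.62591552734375), (43.40146255493164, 46.8015022277832), 86.22350311279297)
scene front 201 c [0.5636 0.3416 0.0927] n [-0.072  0.054  0.996] min [0.54  0.328 0.085] max [0.599 0.369 0.102] ((569.9722290039062, 338.5258483886719), (47.7325553894043, 41.2524528503418), 55.28268814086914)
scene side 517 c [0.5654 0.3489 0.0705] n [ 0.992 -0.124  0.033] min [0.558 0.284 0.041] max [0.569 0.379 0.1  ] ((562.1657104492188, 330.02783203125), (100.29612731933594, 8.720474243164062), 84.54793548583984)
84 [0.55426987 0.28544128 0.07174463]
side top few 3
side front few 0
side side 13 c [0.5932 0.3407 0.0501] n [ 0.896 -0.35   0.274] min [0.567 0.29  0.04 ] max [0.6   0.347 0.069] ((578.6644897460938, 316.1287841796875), (73.19288635253906, 8.530923843383789), 59.90202331542969)
19 [0.55589622 0.27619703 0.0707799 ]
```

Run:
```python
from push import *
from h import *
O=PAD+.020*ux-[0,0,.032]
for c in ("scene","side"):
    img,W=cloud(c); d=W-O; xs=d@ux*1000; ys=d@yt*1000; zs=W[...,2]*1000
    for lo,hi in ((69,75),(40,60),(105,116),(28,36)):
        m=(abs(ys)<38)&(zs>lo)&(zs<hi)&(xs>-140)&(xs<130)
        H,_,_=np.histogram2d(xs[m],ys[m],bins=[np.arange(-140,131,5),np.arange(-40,41,20)])
        print(c,lo,hi); 
        for i,r in enumerate(H.astype(int)):
            if r.sum()>4: print("  x",-140+5*i,r)
```

```text
along 0.1031 across -0.0003 z 0.0466 rot [ 0.002 -0.005 -0.002] F -8.0 t 41.45 gap 6.8579008888332e-05
scene 69 75
  x -15 [13  9  0  6]
  x -10 [23 10  0  0]
  x -5 [14  8  0  0]
  x 40 [12 17  3  6]
  x 45 [6 0 0 1]
  x 65 [5 0 0 0]
  x 75 [5 0 0 0]
  x 90 [6 0 0 0]
scene 40 60
  x -15 [48 57 47 40]
  x -10 [9 4 5 7]
  x 5 [5 0 0 0]
  x 10 [13  0  0  0]
  x 15 [10  0  0  0]
  x 20 [9 0 0 0]
  x 25 [6 0 0 0]
  x 40 [44 63 34  0]
  x 45 [12  0  0  0]
  x 50 [15  0  0  0]
  x 55 [9 0 0 0]
  x 60 [15  0  0  0]
  x 65 [11  0  0  0]
  x 70 [16  0  0  0]
  x 75 [12  0  0  0]
  x 80 [16  0  0  0]
  x 85 [12  0  0  0]
  x 90 [15  0  0  0]
  x 95 [14  0  0  0]
  x 100 [6 0 0 0]
scene 105 116
  x -40 [ 6 15 14  3]
  x -35 [0 4 1 0]
  x 40 [25 42 38 17]
  x 45 [17 20 21 10]
  x 50 [16 22 22  8]
  x 55 [21 20 22  9]
  x 60 [23 25 16  8]
  x 65 [16 20 22 10]
  x 70 [20 24 22  8]
  x 75 [17 22 19  8]
  x 80 [20 15 18  9]
  x 85 [5 4 3 0]
scene 28 36
  x -55 [4 3 0 2]
  x -50 [4 5 1 3]
  x -45 [2 3 3 2]
  x -40 [0 4 4 1]
  x -35 [2 4 2 2]
  x -30 [4 2 2 0]
  x -25 [6 2 3 4]
  x -20 [2 1 2 2]
  x -15 [21 21 19 14]
  x -10 [2 2 2 4]
  x 10 [5 0 0 0]
  x 20 [6 0 0 0]
  x 30 [ 7 16 17  2]
  x 35 [13 20 20  0]
  x 40 [18 22 16  0]
  x 45 [9 1 1 0]
  x 50 [10  0  0  0]
  x 55 [8 0 0 0]
  x 60 [9 0 0 0]
  x 65 [10  0  0  0]
  x 70 [6 0 0 0]
  x 75 [11  0  0  0]
  x 80 [8 0 0 0]
  x 85 [8 0 0 0]
  x 90 [8 0 0 0]
  x 95 [5 0 0 0]
side 69 75
  x -25 [0 4 3 0]
  x -20 [1 2 0 2]
  x -15 [9 1 3 7]
  x -10 [ 7  1  3 10]
side 40 60
  x -20 [4 3 5 4]
  x -15 [40 55 56 46]
  x -10 [7 3 6 4]
  x 35 [ 0  0  5 10]
  x 40 [ 0  0 34 21]
  x 45 [0 0 0 5]
side 105 116
  x -45 [5 9 6 7]
  x -40 [ 7 12 13  4]
  x -35 [0 8 6 0]
  x 75 [0 0 0 5]
  x 80 [0 0 0 5]
  x 85 [0 0 2 3]
  x 90 [0 0 3 6]
  x 95 [0 0 4 5]
side 28 36
  x -15 [21 20 21 16]
  x 55 [3 0 0 5]
  x 60 [2 0 0 3]
  x 65 [0 0 0 5]
  x 70 [2 0 0 4]
  x 80 [0 0 0 6]
```

Emit:
arm_command(moves=[-1,-2.8,0,1,0,0,0,-1,-2.8,0,1,0,0,0,-1,-2.8,0,1,0,0,0,-1,-2.8,0,1,0,0,0,-1,0,0,0,0,0,0])

```text
clock: 42.18
tcp_pos: [0.5309, 0.2979, 0.0466]
orientation: [0.124, -0.671, 0.721, 0.118]
wrist_force: [-1.3, -8.3, 6.7]
finger_gap: -0.0001
grip_force: 4.2
```

Emit:
arm_command(moves=[-1,-1.9,0,0.7,0,0,0,-1,0,0,0,0,0,0])

```text
clock: 42.42
tcp_pos: [0.531, 0.2998, 0.0466]
orientation: [0.124, -0.671, 0.721, 0.118]
wrist_force: [-1.6, -7.3, 6.7]
finger_gap: -0.0
grip_force: 4.3
```

```bash
cat > meas.py <<'E'
from push import *
O=PAD+.020*ux-[0,0,.032]
img,W=cloud("scene"); d=W-O; xs=d@ux*1000; ys=d@yt*1000; zs=W[...,2]*1000
m=(abs(ys)<38)&(zs>40)&(zs<60)&(xs>-140)&(xs<20); print("plate face",m.sum(),np.median(xs[m]))
m=(abs(ys)<30)&(zs>108)&(zs<116)&(xs>-60)&(xs<130); print("top x",m.sum(),np.percentile(xs[m],[1,3,10,99]) if m.any() else "")
E
python3 meas.py
```

```text
along 0.1169 across -0.0003 z 0.0466 rot [ 0.002 -0.005 -0.002] F -7.4 t 42.425 gap -9.648895490299944e-06
plate face 221 2.7966501333579568
top x 432 [-25.21342886 -24.35705511  55.7726723   85.4649666 ]
```

Emit:
arm_command(moves=[-1,-1,0,0.4,0,0,0,-1,0,0,0,0,0,0])

```text
clock: 42.72
tcp_pos: [0.5311, 0.3008, 0.0466]
orientation: [0.124, -0.671, 0.721, 0.117]
wrist_force: [-1.5, -8.6, 6.1]
finger_gap: -0.0
grip_force: 4.5
```

Emit:
arm_command(moves=[-1,-1,0,0.4,0,0,0,-1,0,0,0,0,0,0])

```text
clock: 42.98
tcp_pos: [0.5312, 0.3019, 0.0466]
orientation: [0.124, -0.671, 0.721, 0.117]
wrist_force: [-2.5, -10.1, 6.0]
finger_gap: 0.0001
grip_force: 4.6
```

Emit:
arm_command(moves=[-1,-1,0,0.4,0,0,0,-1,0,0,0,0,0,0])

```text
clock: 43.22
tcp_pos: [0.5312, 0.303, 0.0466]
orientation: [0.124, -0.671, 0.721, 0.118]
wrist_force: [-1.4, -8.7, 7.2]
finger_gap: 0.0004
grip_force: 4.7
```

Emit:
arm_command(moves=[-1,-1,0,0.4,0,0,0,-1,0,0,0,0,0,0])

```text
clock: 43.48
tcp_pos: [0.5313, 0.3041, 0.0466]
orientation: [0.124, -0.671, 0.721, 0.117]
wrist_force: [-1.3, -7.7, 7.0]
finger_gap: -0.0002
grip_force: 4.8
```

```bash
python3 meas.py
```

```text
along 0.1212 across -0.0003 z 0.0466 rot [ 0.002 -0.005 -0.002] F -7.8 t 43.475 gap -0.00023227032713138022
plate face 226 6.882012458978459
top x 391 [-21.07872887 -20.51875301  58.48097236  85.18435058]
```

Emit:
arm_command(moves=[-1,-1,0,0.4,0,0,0,-1,0,0,0,0,0,0])

```text
clock: 43.78
tcp_pos: [0.5314, 0.3047, 0.0465]
orientation: [0.124, -0.671, 0.721, 0.117]
wrist_force: [-2.7, -10.7, 7.2]
finger_gap: 0.0001
grip_force: 5.6
```

Emit:
arm_command(moves=[-1,-1,0,0.4,0,0,0,-1,0,0,0,0,0,0])

```text
clock: 44.02
tcp_pos: [0.5314, 0.3048, 0.0465]
orientation: [0.123, -0.671, 0.722, 0.117]
wrist_force: [-4.1, -14.6, 10.1]
finger_gap: 0.0
grip_force: 7.3
```

```bash
python3 meas.py
```

```text
along 0.1219 across -0.0003 z 0.0465 rot [ 0.002 -0.008 -0.003] F -14.9 t 44.025 gap 4.03732644109523e-05
plate face 229 7.748283882482921
top x 381 [-19.84707142 -19.27394327  60.43325671  85.57984356]
```

The slide is on its stop: force jumped and the position stopped changing. I'll pause, then back off smoothly so it follows me out.

Emit:
arm_command(moves=[-1,0,0,0,0,0,0,-1,0,0,0,0,0,0,-1,0,0,0,0,0,0,-1,0,0,0,0,0,0,-1,0,0,0,0,0,0,-1,0,0,0,0,0,0,-1,0,0,0,0,0,0,-1,0,0,0,0,0,0])

```text
clock: 45.08
tcp_pos: [0.5314, 0.3048, 0.0464]
orientation: [0.123, -0.671, 0.722, 0.117]
wrist_force: [-3.5, -14.4, 10.5]
finger_gap: 0.0002
grip_force: 7.2
```

Emit:
arm_command(moves=[-1,1.9,0,-0.7,0,0,0,-1,3.8,0,-1.4,0,0,0,-1,5.6,0,-2,0,0,0,-1,6.6,0,-2.4,0,0,0,-1,6.6,0,-2.4,0,0,0,-1,6.6,0,-2.4,0,0,0,-1,6.6,0,-2.4,0,0,0,-1,6.6,0,-2.4,0,0,0])

```text
clock: 46.08
tcp_pos: [0.5283, 0.2603, 0.0467]
orientation: [0.125, -0.672, 0.721, 0.118]
wrist_force: [-1.6, -4.1, 3.9]
finger_gap: 0.0002
grip_force: 3.1
```

Emit:
arm_command(moves=[-1,6.6,0,-2.4,0,0,0,-1,6.6,0,-2.4,0,0,0,-1,6.6,0,-2.4,0,0,0,-1,6.6,0,-2.4,0,0,0,-1,6.6,0,-2.4,0,0,0,-1,6.6,0,-2.4,0,0,0,-1,6.6,0,-2.4,0,0,0,-1,6.6,0,-2.4,0,0,0])

```text
clock: 47.08
tcp_pos: [0.5244, 0.2046, 0.0466]
orientation: [0.126, -0.672, 0.72, 0.119]
wrist_force: [-0.1, -0.3, 4.1]
finger_gap: 0.0001
grip_force: 2.6
```

Emit:
arm_command(moves=[-1,6.6,0,-2.4,0,0,0,-1,6.6,0,-2.4,0,0,0,-1,6.6,0,-2.4,0,0,0,-1,6.6,0,-2.4,0,0,0,-1,9.4,0,-3.4,0,0,0,-1,9.4,0,-3.4,0,0,0,-1,9.4,0,-3.4,0,0,0,-1,0,0,0,0,0,0])

```text
clock: 48.08
tcp_pos: [0.5202, 0.1458, 0.0464]
orientation: [0.125, -0.671, 0.721, 0.119]
wrist_force: [-0.6, -0.2, -0.1]
finger_gap: 0.0
grip_force: 0.0
```

Run:
```python
from meas import *
face(W,[.47,.22,.106],[.60,.32,.116],2,"top")
face(W,[.47,.17,.0695],[.61,.205,.0735],2,"plate")
```

```text
along -0.0375 across -0.0003 z 0.0464 rot [ 0.003 -0.002 -0.002] F -0.2 t 48.075 gap 4.637890998919912e-05
plate face 608 -49.11383184803607
top x 829 [-49.42264217 -48.55380161 -45.49358262  11.03316092]
top 721 c [0.5312 0.2686 0.1127] n [ 0.005 -0.004  1.   ] min [0.5   0.238 0.111] max [0.56  0.299 0.114] ((530.5538940429688, 268.8332214355469), (61.554378509521484, 61.91822052001953), 86.24201965332031)
plate 152 c [0.528  0.1894 0.0718] n [-0.008 -0.083  0.997] min [0.487 0.183 0.07 ] max [0.564 0.196 0.073] ((524.9503173828125, 189.97317504882812), (11.153167724609375, 79.58412170410156), 86.7657699584961)
```

The slide is back out and the housing still stands centred and square on its pad. I'll move the tool up and clear, check the bystanders, and hand in.

Emit:
arm_command(moves=[-1,5,0,-10,0,0,0,-1,5,0,-20,0,0,0,-1,0,0,-30,0,0,0,-1,0,0,-30,0,0,0,-1,0,0,0,0,0,0,-1,0,0,0,0,0,0])

```text
clock: 48.88
tcp_pos: [0.5173, 0.1068, 0.1274]
orientation: [0.125, -0.672, 0.72, 0.119]
wrist_force: [-0.5, -0.2, -0.1]
finger_gap: -0.0001
grip_force: 0.0
```

Run:
```python
from meas import *
face(W,[.47,.22,.106],[.60,.32,.116],2,"top")
for n,c,h in (("can",(.433,-.075),.157),("bush",(.461,-.236),.074),("spring",(.628,-.167),.09)):
    face(W,[c[0]-.06,c[1]-.05,h-.006],[c[0]+.06,c[1]+.05,h+.006],2,n)
print(hand_in())
```

```text
along -0.0766 across -0.0001 z 0.1274 rot [ 0.003 -0.002 -0.001] F -0.2 t 48.875 gap -9.610102970672344e-05
plate face 609 -49.17619774101664
top x 831 [-49.27520527 -48.79922516 -45.99618298  11.1723725 ]
top 709 c [0.5311 0.2684 0.1126] n [ 0.004 -0.001  1.   ] min [0.501 0.239 0.111] max [0.561 0.3   0.114] ((530.503173828125, 268.690673828125), (62.42546081542969, 62.03116989135742), 85.6235122680664)
can 698 c [ 0.4342 -0.0725  0.1602] n [ 0.006 -0.005  1.   ] min [ 0.406 -0.1    0.159] max [ 0.462 -0.044  0.162] ((433.5364990234375, -72.12876892089844), (58.51255416870117, 59.770118713378906), 68.14248657226562)
bush 325 c [ 0.4636 -0.2347  0.0746] n [0.    0.001 1.   ] min [ 0.432 -0.265  0.073] max [ 0.493 -0.204  0.076] ((462.65936279296875, -234.6669921875), (62.944427490234375, 62.11839294433594), 63.9758186340332)
spring 951 c [ 0.6321 -0.1663  0.0895] n [ 0.021 -0.009  1.   ] min [ 0.6   -0.196  0.087] max [ 0.661 -0.137  0.092] ((630.218994140625, -166.00265502929688), (65.30807495117188, 64.01266479492188), 61.2934684753418)
the job is handed in; nothing more can be done
None
```

Job handed in at 48.9 s: the housing stands mouth-down, centred and square on the pad; the slide was pushed to its stop, held about 1 s and came fully back out; and the can, bush and spring are still where they stood.

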